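# Chock the capacitor cans and open the rack's stop bar

## Task

Make the sloping rack ready for picking cans by hand: push one wedge chock under the closed stop bar, point first, until it is snug against the low side of each capacitor can on the rack, and put the chocks that are left over in the tray. Only when every can is chocked, swing the stop bar up and over until it stays open by itself, so that the chocks alone hold the cans up on the rack. Leave the screwdriver, the jar and the multimeter where they are.

Things in the scene. Friction and masses are not known exactly. Their poses are not given: they have to be found in the camera images.
- rack: Fixed sloping rack, aluminium deck 300 mm wide (y), black side plates (y = +-148) 12 mm above the deck. Origin on the bench below its middle; own x points up-slope, away from the robot, z up. The deck rises 5 degrees to +x; its top is 19 mm above the bench at x = 0, from x = -130 (low end) to +101 mm. Dividers 7 mm high at y = -72, 0, 72 make 4 lanes, middles y = -108, -36, 36, 108 mm.
- rack_lip (a point): Middle of the top of the lip at the rack's low end (rack x = -130 mm): 6 mm thick, 12 mm above the deck, catches a can that rolls down.
- gate (a joint): Flip-up stop: round 10 mm steel bar across all lanes (along rack y) on two thin arms outside the rack, 87 mm from the hinge. 0 = down: bar 28 mm above the deck, 31 mm down-slope of rack x = 0, 23 mm free beneath for a chock's wedge. Grows (rad) as the bar swings up and over, away from the robot. Balance at about 1.85, end stop 2.5; falls shut below, open above. 220 g, little friction.
- gate_hinge (a point): Point on the gate's hinge axis, over the rack's middle line (rack x = 51 mm, z = 69 mm). The axis is the rack's y.
- gate_grip (a point): Middle of the gate's grip: black sleeve, 14 mm diameter, 50 mm long, continuing the stop bar beyond the rack's +y side. Moves with the bar; can be pinched from above across the rack's x.
- tray: Open grey plastic tray, 150 mm (own x) by 210 mm (own y), 35 mm high, walls and floor 4 mm. Origin: centre of its underside. Home of spare chocks. Fixed.
- can1: Capacitor can, blue cylinder 51 mm diameter, 60 mm long, 240 g, lying with its axis (own y) across the rack; rolls freely. Origin at its centre, 25.5 mm above the deck; turns about y as it rolls. Black end with two terminals at +y. Starts against the stop bar in the lane y = -108 mm. May be absent.
- can2: Blue capacitor can like can1, starting in the lane y = -36 mm. May be absent.
- can3: Blue capacitor can like can1, starting in the lane y = 36 mm. May be absent.
- can4: Blue capacitor can like can1, starting in the lane y = 108 mm. May be absent.
- chock1: Black rubber wedge chock, 110 g, 42 mm wide (y), 67 mm long, pointing to own +x. Origin: centre of underside, z up. Foot 14 mm high from x = -33 to 19 mm, wedge face ahead of it. Grip block on the rear: 22 mm (x) by 20 mm (y), centred at x = -22, y = 0, top 50 mm above the underside. With a can snug against the wedge, both on the deck, the can's centre is 47 mm ahead (+x) of the origin.
- chock2: Rubber wedge chock, the same as chock1. The wedge is a 40 degree face from 16 mm high at x = 21 mm down to a blunt edge 3 mm high at x = 34 mm. It stays where it is left on the deck and holds a can there by friction.
- chock3: Rubber wedge chock, the same as chock1. The wedge is a 40 degree face from 16 mm high at x = 21 mm down to a blunt edge 3 mm high at x = 34 mm. It stays where it is left on the deck and holds a can there by friction.
- chock4: Rubber wedge chock, the same as chock1. The wedge is a 40 degree face from 16 mm high at x = 21 mm down to a blunt edge 3 mm high at x = 34 mm. It stays where it is left on the deck and holds a can there by friction.
- chock5: Rubber wedge chock, the same as chock1. The wedge is a 40 degree face from 16 mm high at x = 21 mm down to a blunt edge 3 mm high at x = 34 mm. It stays where it is left on the deck and holds a can there by friction.
- driver: Screwdriver lying on the bench behind the tray (bystander).
- jar: Small amber glass jar, 50 mm diameter, 70 mm high, behind the rack (bystander). Origin under its centre.
- meter: Yellow hand multimeter, 150 by 75 by 32 mm, lying behind the rack (bystander). Origin under its centre.
Things that resemble listed ones, but are neither listed nor needed, are in the scene too. What is shaped like the chock1 but turquoise is not meant. Leave any red or yellow look-alike of the chock4 alone.

How it is judged:
By the outcome, as a careful person would: the job done as asked, in the order asked, and still so for the second after the job is handed in, with the robot touching nothing.
Of can1, can2, can3, can4 only 2 to 4 are there at a start; the rules pass over those that are not, and their reading is None.
At some moment in a run one of chock1, chock2, chock3, chock4, chock5 may be knocked a few centimetres aside while the robot is not near it.
Once in a run the grip may slacken for a moment while it holds something.
It also fails if it takes over 208 s, if anything falls off the work surface, if the arm or the gripper's body presses on something with over 40 N, if the wrist force passes 120 N, or if a joint passes its speed limit or range.

## Robot

A 6-joint arm with a two-finger parallel gripper is mounted at the origin on the work surface. World frame = base frame: x ahead of the robot, y to its left, z up, the work surface at z = 0. Lengths are in m, angles in rad, forces in N, time in s.
With the tool pointing down it reaches from about 0.3 to 0.875 m from the base axis. Payload 6.4 kg.
Tool frame: the origin (TCP) lies midway between the tips of the shut fingers; the grasp point (between the pads) lies 19 mm behind it (manip.tcp_to_grasp is the z of the grasp point in the tool frame, in m); z points along the fingers, y is the line along which they close (so a half turn about z gives the same grasp; the last joint's range is limited). The gripper opens to 85 mm and grips with 20 to 120 N. Pads are 22 mm wide; open, the fingers measure 114 mm over their backs; the gripper's body (76 mm by 85 mm) begins 54 mm behind the grasp point. The pads swing forward as they close: fully open they stand 13 mm farther back than shut.
Start: joints at [0.924, 0.181, 1.607, -0, 1.354, -0.206], TCP at [0.245, 0.52, 0.231] pointing down, gripper open.
Joint ranges: [-2.99, 2.99], [-0.89, 2.07], [0.3, 2.58], [-1.14, 4.28], [0, 2.63], [-3.12, 3.12]. Speed limits (rad/s): [2.57, 2.57, 3.01, 3.14, 3.14, 3.14].

## Interface

Orientations are given as a 3x3 rotation matrix whose columns are the frame's x, y, z axes.
In Python, from rig import sensors, vision, job, spotter, manip gives the robot as it stands.
- The arm moves only by the tool send_rows, never from a script. Its argument "moves" is a list of rows, each an object with "translation": the shift along the tool's x, y, z in cm, a list of three; "rotation": the turn, a rotation vector about the tool's x, y, z in degrees, a list of three; "fingers": the opening, from 0 (shut) to 1 (fully open). In form: [{"translation": [x, y, z], "rotation": [wx, wy, wz], "fingers": fingers}, ...]. A call has 1 to 20 rows; each row is the pose to reach, as a shift and turn from the pose commanded when the call began, along the tool's axes at that moment; what a row does not reach only later rows make up. A row lasts 1/8 s, in which the tool goes at most 62.5 mm and 10.7 degrees, less where a joint would pass 70% of its speed; a pose out of reach is approached as far as the arm can. A call with a gripper value outside its range is refused whole. The fingers move at their own pace and stop on an object; "grip_force" is the grip in N (left out, the last holds). Time passes only in rows, so rows that repeat a pose let the fingers close. It gives the time, the measured TCP pose, the force, the opening and the grip force at its end, in the units of the state.
- sensors.get_state(): the state, without advancing time (a new reading comes with each control period).
- vision.snapshot(name): name is "scene" or "top" or "wrist"; returns the picture (420x560x3 uint8, red, green, blue); there is no depth.
- vision.calibration(name): a dict with "camera_matrix" (3x3 intrinsics, pixels), "origin" and "orientation" of the camera in the world; the wrist camera has in their place "tool_from_camera" (4x4, takes a point from camera to tool coordinates, whose origin is the TCP and whose axes are the flange's). Camera axes: x right, y down, z forward; pixel columns grow to the right and rows downward; lengths in m; the calibration is good to about 2 mm. The wrist camera is an equidistant fisheye: a pixel r from the principal point sees the ray r / f radians off the axis. A picture is of the moment at which its call begins: read the wrist's pose just before it. calibration takes no time and is no camera call.
- job.sign_off(): hands the job in; it is judged then, once.
Trained networks look in the newest picture that a camera, given by its name, has taken for a name from the list of things; names that differ only in an ending like _2 or _b are one class to them, and where a whole thing is asked for, a point or a joint stands for the part that bears it (a point fixed in the world has none). Each returns a list of dicts, best first, with "conf" (0 to 1); they miss things now and then, are a little off and sometimes report something else, mostly with a low value. They report only what shows in the picture. A call takes as long as a camera call. They do not tell look-alikes from the thing itself.
- spotter.trace(camera, thing): "mask" (420x560 bool, what is visible of it) and "extent" ([left, top, width, height] in pixels, round what is visible of it).
- spotter.pinpoint(camera, thing): "at" ([column, row] in pixels: a listed point, or the origin of a listed thing).
The state is a dict: "time_s": time; "joint_pos": joint angles; "qd": joint speeds; "joint_torque": joint torques, N m; "tool_pos": TCP position; "eef_rot": TCP orientation; "ft_force": force on the tool from outside, world axes, zero at the start; "torque": the same for the moment, N m; "width": finger opening in m; "finger_force": force on a finger pad.
Only numpy, scipy, OpenCV 4.12 (cv2) and the standard library are available. Lean on these libraries where they do the work, as an engineer would, in place of code of your own. Each camera call takes 0.05 s, during which the arm holds its last target. There are 200 camera calls.

## Working session

There is one attempt and no reset: what is moved stays moved. The work goes in short steps, Python scripts to look and compute and a tool call to move; the robot and the scene stay as the last step left them, time stands still between calls to the robot, and variables do not carry over. Pictures are saved under pics/ and viewed, at most 15 in all, crops included, and the job is handed in when it is done.

Besides the shell and the picture viewer there is one more tool, called after ">>>" as name([rows], argument=value, ...), one row to a line, values as JSON. send_rows: Moves the arm, as the interface text tells. Its arguments: {"type":"object","properties":{"moves":{"type":"array"},"grip_force":{"type":"number"}},"required":["moves"]}

```bash
mkdir -p pics; ls; cat > h.py <<'E'
import numpy as np, cv2
from rig import sensors, vision, job, spotter, manip
def save(cam,name):
    im=vision.snapshot(cam); cv2.imwrite('pics/'+name,im[:,:,::-1]); return im
def ray(cam,px):
    c=vision.calibration(cam);K=np.array(c['camera_matrix'])
    if cam=='wrist':
        s=sensors.get_state();T=np.array(c['tool_from_camera'])
        d=np.array([(px[0]-K[0,2])/K[0,0],(px[1]-K[1,2])/K[1,1]]);r=np.linalg.norm(d)
        v=np.array([*(d/max(r,1e-9)*np.sin(r)),np.cos(r)])
        R=np.array(s['eef_rot']);return R@T[:3,3]+np.array(s['tool_pos']),R@T[:3,:3]@v
    v=np.linalg.solve(K,[px[0],px[1],1.]);return np.array(c['origin']),np.array(c['orientation'])@v
def atz(cam,px,z):
    o,v=ray(cam,px);return o+v*(z-o[2])/v[2]
E
python3 - <<'E'
from h import *
for c in('top','scene'):
    save(c,c+'0.png');k=vision.calibration(c);print(c,np.round(k['origin'],3),np.round(k['orientation'],2).tolist(),np.round(k['camera_matrix'],0).tolist())
    for t in ['rack','rack_lip','gate_hinge','gate_grip','tray','can1','chock1']:
        print(t,[(np.round(d['at']).tolist(),round(d['conf'],2)) for d in spotter.pinpoint(c,t)])
print(sensors.get_state()['time_s'],manip.tcp_to_grasp,vision.calibration('wrist'))
E
```

```text
pics
top [ 0.3   -0.019  1.568] [[0.01, -0.99, 0.15], [-1.0, -0.01, -0.01], [0.01, -0.15, -0.99]] [[526.0, 0.0, 282.0], [0.0, 526.0, 210.0], [0.0, 0.0, 1.0]]
rack [([267.0, 204.0], 0.58)]
rack_lip [([274.0, 246.0], 0.91), ([307.0, 197.0], 0.45)]
gate_hinge [([264.0, 183.0], 0.86), ([269.0, 204.0], 0.51)]
gate_grip [([207.0, 221.0], 0.57)]
tray [([144.0, 213.0], 0.75)]
can1 [([303.0, 196.0], 0.72), ([257.0, 201.0], 0.55), ([280.0, 203.0], 0.53)]
chock1 [([401.0, 281.0], 0.91), ([364.0, 270.0], 0.8), ([366.0, 210.0], 0.73), ([385.0, 245.0], 0.72), ([380.0, 186.0], 0.72), ([380.0, 311.0], 0.72), ([414.0, 169.0], 0.58), ([366.0, 145.0], 0.54)]
scene [ 1.17  -0.28   0.993] [[0.37, 0.75, -0.54], [0.93, -0.3, 0.21], [-0.01, -0.58, -0.81]] [[442.0, 0.0, 281.0], [0.0, 442.0, 205.0], [0.0, 0.0, 1.0]]
rack [([295.0, 218.0], 0.57)]
rack_lip [([274.0, 178.0], 0.77)]
gate_hinge [([309.0, 214.0], 0.68)]
gate_grip []
tray [([411.0, 173.0], 0.85)]
can1 [([260.0, 226.0], 0.93), ([285.0, 212.0], 0.83), ([306.0, 204.0], 0.62)]
chock1 [([179.0, 198.0], 0.88), ([154.0, 172.0], 0.86), ([193.0, 249.0], 0.77), ([148.0, 315.0], 0.75), ([134.0, 202.0], 0.71), ([183.0, 279.0], 0.67), ([366.0, 135.0], 0.66), ([163.0, 224.0], 0.63), ([208.0, 319.0], 0.58), ([424.0, 240.0], 0.16)]
0.8 -0.0187 {'camera_matrix': array([[325.1922621 ,   0.        , 278.07772019],
       [  0.        , 325.1922621 , 207.3734268 ],
       [  0.        ,   0.        ,   1.        ]]), 'tool_from_camera': array([[ 3.61105270e-04, -9.50369767e-01, -3.11122445e-01,
         8.10682941e-02],
       [ 9.99999829e-01,  4.86607460e-04, -3.25761809e-04,
         6.00212080e-04],
       [ 4.60988677e-04, -3.11122274e-01,  9.50369780e-01,
        -1.43454993e-01],
       [ 0.00000000e+00,  0.00000000e+00,  0.00000000e+00,
         1.00000000e+00]])}
```

View pics/top0.png

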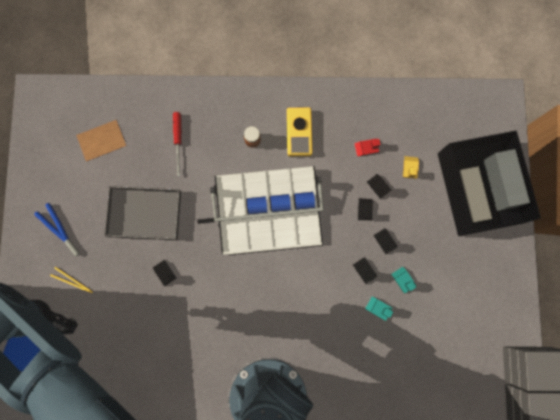

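View pics/scene0.png

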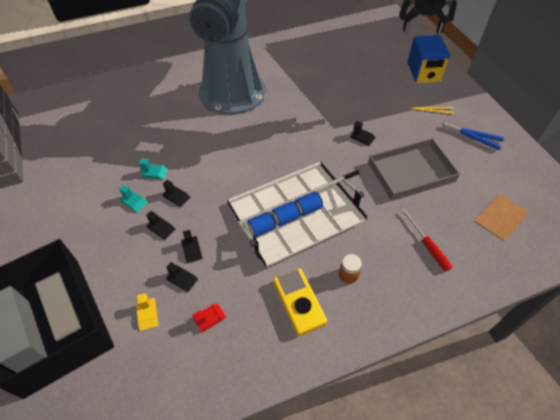

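Three cans are in the lanes y = -108, -36 and 36: top view (304,200), (280,202) and (257,204). The black chocks are at (165,273), (365,270), (386,241), (366,210) and (379,186); the turquoise, red and yellow ones are decoys.

```bash
python3 - <<'E'
from h import *
save('top','t1.png')
lip=atz('top',(274,246),.020);hin=atz('top',(264,183),.069);gr=atz('top',(207,221),.06)
print('lip',lip,'hinge',hin,'grip',gr,'tray',atz('top',(144,213),0))
for p in[(303,196),(280,203),(257,201)]:print('can',atz('top',p,.045))
for p in [(165,273),(365,270),(386,241),(366,210),(379,186)]:print('ch',atz('top',p,.015))
im=cv2.imread('pics/t1.png')
a=cv2.resize(im[160:300,330:430],None,fx=4,fy=4,interpolation=cv2.INTER_CUBIC)
b=cv2.resize(im[160:300,135:235],None,fx=4,fy=4,interpolation=cv2.INTER_CUBIC)
cv2.imwrite('pics/t1c.png',np.hstack([a,b]))
s=sensors.get_state();print(np.round(s['tool_pos'],3),np.round(s['eef_rot'],3).tolist())
E
```

```text
lip [ 0.43536881 -0.01409631  0.02      ] hinge [0.61442808 0.01640734 0.069     ] grip [0.50280337 0.17998453 0.06      ] tray [0.53364514 0.37772984 0.        ]
can [ 0.58138552 -0.09836994  0.045     ]
can [ 0.55989173 -0.03072604  0.045     ]
can [0.56528944 0.0369247  0.045     ]
ch [0.35429988 0.30434197 0.015     ]
ch [ 0.36699644 -0.28260073  0.015     ]
ch [ 0.4531204  -0.34668764  0.015     ]
ch [ 0.54588669 -0.28886654  0.015     ]
ch [ 0.61958846 -0.32956772  0.015     ]
[0.245 0.52  0.231] [[-0.904, 0.427, 0.0], [0.427, 0.904, 0.0], [-0.0, 0.0, -1.0]]
```

View pics/t1c.png

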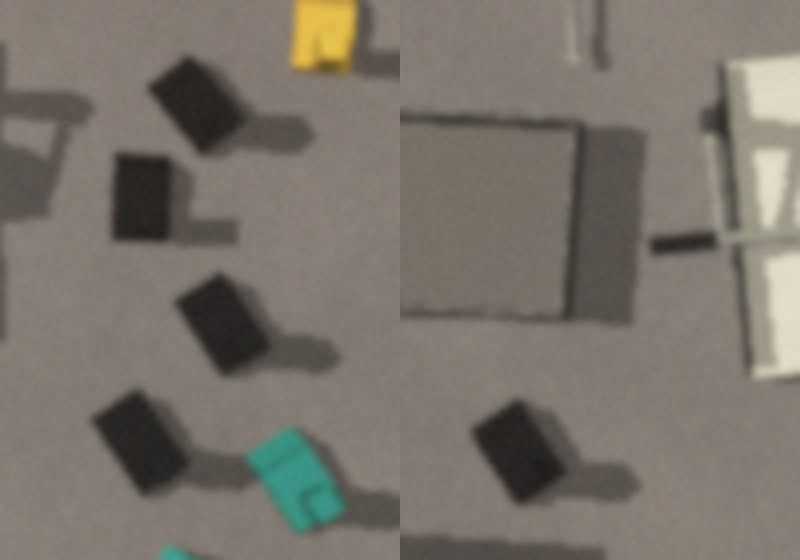

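>>> send_rows([
  {"translation": [-47.1,-51.8,-10],"rotation": [0,0,-25.3],"fingers": 1},
  {"translation": [-47.1,-51.8,-10],"rotation": [0,0,-25.3],"fingers": 1},
  {"translation": [-47.1,-51.8,-10],"rotation": [0,0,-25.3],"fingers": 1},
  {"translation": [-47.1,-51.8,-10],"rotation": [0,0,-25.3],"fingers": 1},
  {"translation": [-47.1,-51.8,-10],"rotation": [0,0,-25.3],"fingers": 1},
  {"translation": [-47.1,-51.8,-10],"rotation": [0,0,-25.3],"fingers": 1},
  {"translation": [-47.1,-51.8,-10],"rotation": [0,0,-25.3],"fingers": 1},
  {"translation": [-47.1,-51.8,-10],"rotation": [0,0,-25.3],"fingers": 1},
  {"translation": [-47.1,-51.8,-10],"rotation": [0,0,-25.3],"fingers": 1},
  {"translation": [-47.1,-51.8,-10],"rotation": [0,0,-25.3],"fingers": 1},
  {"translation": [-47.1,-51.8,-10],"rotation": [0,0,-25.3],"fingers": 1},
  {"translation": [-47.1,-51.8,-10],"rotation": [0,0,-25.3],"fingers": 1},
  {"translation": [-47.1,-51.8,-10],"rotation": [0,0,-25.3],"fingers": 1},
  {"translation": [-47.1,-51.8,-10],"rotation": [0,0,-25.3],"fingers": 1},
  {"translation": [-47.1,-51.8,-10],"rotation": [0,0,-25.3],"fingers": 1},
  {"translation": [-47.1,-51.8,-10],"rotation": [0,0,-25.3],"fingers": 1},
])

```text
time_s: 2.85
tool_pos: [0.4503, -0.1484, 0.3314]
eef_rot: [[-1.0, -0.002, 0.0], [-0.002, 1.0, -0.0], [-0.0, -0.0, -1.0]]
ft_force: [0.4, -0.7, -0.5]
width: 0.0855
finger_force: 0.0
```

```bash
python3 - <<'E'
from h import *
save('wrist','w1.png')
z={'rack_lip':.020,'gate_hinge':.069,'gate_grip':.045,'tray':0,'can1':.0445,'chock1':0}
for t in z:
    for d in spotter.pinpoint('wrist',t): print(t,np.round(d['at'],1).tolist(),round(d['conf'],2),np.round(atz('wrist',d['at'],z[t]),3))
E
```

```text
rack_lip [376.0, 146.2] 0.96 [ 0.425 -0.007  0.02 ]
gate_hinge [386.7, 273.5] 0.68 [0.606 0.014 0.069]
gate_grip [488.9, 205.6] 0.9 [0.507 0.194 0.045]
tray [542.2, 207.8] 0.82 [0.525 0.379 0.   ]
tray [530.3, 116.9] 0.24 [0.353 0.305 0.   ]
can1 [356.8, 239.7] 0.73 [ 0.56  -0.032  0.044]
can1 [309.3, 242.0] 0.7 [ 0.563 -0.103  0.044]
can1 [403.3, 235.3] 0.56 [0.555 0.041 0.044]
chock1 [172.8, 263.7] 0.93 [ 0.627 -0.328  0.   ]
chock1 [127.7, 288.7] 0.89 [ 0.685 -0.428  0.   ]
chock1 [151.8, 164.7] 0.74 [ 0.455 -0.345  0.   ]
chock1 [118.5, 94.8] 0.67 [ 0.341 -0.396  0.   ]
chock1 [164.5, 40.3] 0.66 [ 0.264 -0.317  0.   ]
chock1 [190.6, 225.4] 0.64 [ 0.556 -0.289  0.   ]
chock1 [531.6, 118.0] 0.62 [0.355 0.309 0.   ]
chock1 [199.5, 319.1] 0.58 [ 0.743 -0.294  0.   ]
chock1 [186.9, 105.3] 0.57 [ 0.367 -0.283  0.   ]
```

View pics/w1.png

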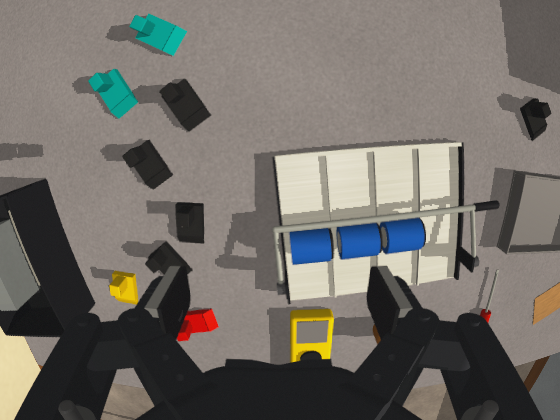

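The wrist view shows chocks at (186,105), (148,164), (190,222), (169,258) and (535,118). The rack corners are about (275,156) and (462,143) on the low side, and the bar is down against the three cans. Next I'll fit chock poses to the masks.

```bash
cat >> h.py <<'E'
from scipy.optimize import minimize, least_squares
def proj(cam,P,s=None):
    P=np.atleast_2d(P);c=vision.calibration(cam);K=np.array(c['camera_matrix'])
    if cam=='wrist':
        s=s or sensors.get_state();T=np.array(c['tool_from_camera']);R=np.array(s['eef_rot'])
        p=((P-np.array(s['tool_pos']))@R-T[:3,3])@T[:3,:3]
        r=np.linalg.norm(p[:,:2],axis=1);a=np.arctan2(r,p[:,2])
        q=p[:,:2]/np.maximum(r,1e-9)[:,None]*a[:,None]
    else:
        p=(P-np.array(c['origin']))@np.array(c['orientation']);q=p[:,:2]/p[:,2:]
    return q*[K[0,0],K[1,1]]+K[:2,2]
def box(x0,x1,y,z0,z1):return [[a,b,c] for a in(x0,x1) for b in(-y,y) for c in(z0,z1)]
FOOT=np.array(box(-33,21,21,0,14)+[[21,-21,16],[21,21,16],[34,-21,3],[34,21,3],[34,-21,0],[34,21,0]])/1e3
BLK=np.array(box(-33,-11,10,14,50))/1e3
def Rz(a):return np.array([[np.cos(a),-np.sin(a),0],[np.sin(a),np.cos(a),0],[0,0,1]])
def Ry(a):return np.array([[np.cos(a),0,np.sin(a)],[0,1,0],[-np.sin(a),0,np.cos(a)]])
RACK=None
def sil(cam,parts,pose):
    """pose x,y,yaw,(z,pitch)"""
    m=np.zeros((840,1120),np.uint8);R=Rz(pose[2])@Ry(pose[4] if len(pose)>4 else 0);z=pose[3] if len(pose)>3 else 0
    for p in parts:
        q=proj(cam,p@R.T+[pose[0],pose[1],z])
        h=cv2.convexHull(np.round((q*2+.5)*16).astype(np.int32));cv2.fillConvexPoly(m,h,1,shift=4)
    return m>0
def fit(cam,mask,x,y,yaws=np.radians([-60,-30,0,30,60,90]),z=0,pitch=0):
    M=cv2.resize(mask.astype(np.uint8),(1120,840),interpolation=cv2.INTER_NEAREST)>0
    def f(v):
        S=sil(cam,(FOOT,BLK),[v[0]/1e2,v[1]/1e2,v[2],z,pitch]);return 1-(S&M).sum()/max((S|M).sum(),1)
    best=min((minimize(f,[x*100,y*100,a],method='Nelder-Mead',options=dict(initial_simplex=[[x*100+d,y*100+e,a+g] for d,e,g in((0,0,0),(1,0,0),(0,1,0),(0,0,.3))],xatol=.01,fatol=1e-4)) for a in yaws),key=lambda r:r.fun)
    return best.x[0]/100,best.x[1]/100,np.degrees(best.x[2]),1-best.fun
def chocks(cam='wrist',near=None,**k):
    im=vision.snapshot(cam)
    for d in spotter.trace(cam,'chock1'):
        m=d['mask'];col=im[m].mean(0)
        if col.max()>90 or d['conf']<.3: continue
        r,c=np.nonzero(m);p=atz(cam,(c.mean(),r.mean()),.015)
        if near is not None and np.hypot(*(p[:2]-near))>.06: continue
        print(np.round(fit(cam,m,p[0],p[1],**k),3),round(d['conf'],2),'area',m.sum())
def go(pos,R):
    """move numbers to reach TCP pos, R"""
    from scipy.spatial.transform import Rotation as Ro
    s=sensors.get_state();R0=np.array(s['eef_rot'])
    print('T',np.round(R0.T@(np.array(pos)-s['tool_pos'])*100,2).tolist(),'rot',np.round(Ro.from_matrix(R0.T@R).as_rotvec(degrees=True),1).tolist())
DOWN=np.array([[-1,0,0],[0,1,0],[0,0,-1.]])
E
python3 - <<'E'
from h import *
chocks()
L=[atz('wrist',p,.020) for p in[(275,156),(462,143)]];print(L,np.degrees(np.arctan2(-(L[1]-L[0])[0],(L[1]-L[0])[1])))
for d in spotter.trace('wrist','can1'):
    r,c=np.nonzero(d['mask']);print('can',c.min(),c.max(),r.min(),r.max(),np.round(atz('wrist',(c.mean(),r.mean()),.05),4),d['conf'])
E
```

```text
[ 0.355  0.311 37.352  0.926] 0.88 area 802Traceback (most recent call last):
  File "<stdin>", line 2, in <module>
  File "h.py", line 52, in chocks
    print(np.round(fit(cam,m,p[0],p[1],**k),3),round(d['conf'],2),'area',m.sum())
                   ~~~^^^^^^^^^^^^^^^^^^^^^
  File "h.py", line 43, in fit
    best=min((minimize(f,[x*100,y*100,a],method='Nelder-Mead',options=dict(initial_simplex=[[x*100+d,y*100+e,a+g] for d,e,g in((0,0,0),(1,0,0),(0,1,0),(0,0,.3))],xatol=.01,fatol=1e-4)) for a in yaws),key=lambda r:r.fun)
  File "h.py", line 43, in <genexpr>
    best=min((minimize(f,[x*100,y*100,a],method='Nelder-Mead',options=dict(initial_simplex=[[x*100+d,y*100+e,a+g] for d,e,g in((0,0,0),(1,0,0),(0,1,0),(0,0,.3))],xatol=.01,fatol=1e-4)) for a in yaws),key=lambda r:r.fun)
              ~~~~~~~~^^^^^^^^^^^^^^^^^^^^^^^^^^^^^^^^^^^^^^^^^^^^^^^^^^^^^^^^^^^^^^^^^^^^^^^^^^^^^^^^^^^^^^^^^^^^^^^^^^^^^^^^^^^^^^^^^^^^^^^^^^^^^^^^^^^^^^^^^^^^^^^^^^^^^^^^^^^^^^^^^^
    res = _minimize_neldermead(fun, x0, args, callback, bounds=bounds,
                               **options)
    fsim[j] = func(sim[j])
              ~~~~^^^^^^^^
    fx = function(np.copy(x), *(wrapper_args + args))
  File "h.py", line 42, in f
    S=sil(cam,(FOOT,BLK),[v[0]/1e2,v[1]/1e2,v[2],z,pitch]);return 1-(S&M).sum()/max((S|M).sum(),1)
  File "h.py", line 36, in sil
    q=proj(cam,p@R.T+[pose[0],pose[1],z])
  File "h.py", line 19, in proj
    s=s or sensors.get_state();T=np.array(c['tool_from_camera']);R=np.array(s['eef_rot'])
           ~~~~~~~~~~~~~~~~~^^
ValueError: time passes only in moves, steps and waits
```

```bash
python3 - <<'E'
t=open('h.py').read()
t=t.replace("s=s or sensors.get_state();","s=s or ST();").replace("s=sensors.get_state();","s=ST();").replace("vision.calibration(","CAL(")
t=t.replace("def save(","import functools\nST=functools.cache(sensors.get_state)\nCAL=functools.cache(vision.calibration)\ndef save(",1)
open('h.py','w').write(t)
E
python3 - <<'E'
from h import *
chocks()
L=[atz('wrist',p,.020) for p in[(275,156),(462,143)]];print(L,np.degrees(np.arctan2(-(L[1]-L[0])[0],(L[1]-L[0])[1])))
for d in spotter.trace('wrist','can1'):
    r,c=np.nonzero(d['mask']);print('can',c.min(),c.max(),r.min(),r.max(),np.round(atz('wrist',(c.mean(),r.mean()),.05),4),d['conf'])
E
```

```text
[ 0.455 -0.346 29.675  0.875] 0.98 area 1184
[ 0.366 -0.282 33.5    0.946] 0.85 area 1436
[ 0.355  0.31  36.965  0.921] 0.77 area 798
[ 0.55  -0.287 -3.522  0.934] 0.7 area 1067
[  0.62   -0.346 -50.576   0.768] 0.65 area 808
[array([ 0.44208059, -0.15290069,  0.02      ]), array([0.41221874, 0.13853728, 0.02      ])] 5.850328284416046
can 380 426 218 253 [0.5515 0.0386 0.05  ] 0.96
can 146 192 242 273 [ 0.5926 -0.3208  0.05  ] 0.69
can 291 334 228 264 [ 0.5669 -0.0991  0.05  ] 0.63
can 337 382 222 259 [ 0.559  -0.0292  0.05  ] 0.55
```

```bash
cat >> h.py <<'E'
O=np.array([.556,.007]);YAW=np.radians(6.2)
def rk(x,y,h=0):
    """world of rack point x along, y, h above deck"""
    c,s=np.cos(YAW),np.sin(YAW);return np.array([O[0]+x*c-y*s,O[1]+x*s+y*c,.019+x*np.tan(np.radians(5))+h])
def grasp(x,y,deg,z,dx=-.022):
    a=np.radians(deg);go([x+dx*np.cos(a),y+dx*np.sin(a),z],Rz(a)@DOWN)
E
python3 - <<'E'
from h import *
grasp(.366,-.282,33.5,.10);grasp(.366,-.282,33.5,.018)
E
```

```text
T [10.27, -14.46, 23.13] rot [0.0, -0.0, -33.5]
T [10.27, -14.47, 31.33] rot [0.0, -0.0, -33.5]
```

>>> send_rows([
  {"translation": [10.3,-14.5,21],"rotation": [0,0,-33.5],"fingers": 0.8},
  {"translation": [10.3,-14.5,21],"rotation": [0,0,-33.5],"fingers": 0.8},
  {"translation": [10.3,-14.5,21],"rotation": [0,0,-33.5],"fingers": 0.8},
  {"translation": [10.3,-14.5,21],"rotation": [0,0,-33.5],"fingers": 0.8},
  {"translation": [10.3,-14.5,21],"rotation": [0,0,-33.5],"fingers": 0.8},
  {"translation": [10.3,-14.5,23],"rotation": [0,0,-33.5],"fingers": 0.8},
  {"translation": [10.3,-14.5,27],"rotation": [0,0,-33.5],"fingers": 0.8},
  {"translation": [10.3,-14.5,31.3],"rotation": [0,0,-33.5],"fingers": 0.8},
  {"translation": [10.3,-14.5,31.3],"rotation": [0,0,-33.5],"fingers": 0.8},
  {"translation": [10.3,-14.5,31.3],"rotation": [0,0,-33.5],"fingers": 0},
  {"translation": [10.3,-14.5,31.3],"rotation": [0,0,-33.5],"fingers": 0},
  {"translation": [10.3,-14.5,31.3],"rotation": [0,0,-33.5],"fingers": 0},
  {"translation": [10.3,-14.5,31.3],"rotation": [0,0,-33.5],"fingers": 0},
  {"translation": [10.3,-14.5,31.3],"rotation": [0,0,-33.5],"fingers": 0},
  {"translation": [10.3,-14.5,31.3],"rotation": [0,0,-33.5],"fingers": 0},
], grip_force=60)

```text
time_s: 5.32
tool_pos: [0.3488, -0.2955, 0.0202]
eef_rot: [[-0.834, -0.552, 0.001], [-0.552, 0.834, -0.003], [0.001, -0.003, -1.0]]
ft_force: [-0.1, -0.6, 6.8]
width: 0.0193
finger_force: 59.1
```

```bash
cat >> h.py <<'E'
def place(x,y,h,gx=-.022,gz=.020):
    """chock origin at rack x,y, h above deck"""
    R=Rz(YAW)@Ry(np.radians(-5));go(rk(x,y,h)+R@[gx,0,gz],R@DOWN)
E
python3 - <<'E'
from h import *
print('lift');s=ST();go(np.array(s['tool_pos'])+[0,0,.10],np.array(s['eef_rot']))
for x,h in((-.085,.07),(-.085,.005),(-.085,.0)):place(x,-.108,h)
E
```

```text
lift
T [0.01, -0.03, -10.0] rot [0.0, 0.0, 0.0]
T [-19.36, 9.14, -7.99] rot [1.0, -4.9, 27.3]
T [-19.36, 9.16, -1.49] rot [1.0, -4.9, 27.3]
T [-19.36, 9.16, -0.99] rot [1.0, -4.9, 27.3]
```

>>> send_rows([
  {"translation": [0,0,-4],"rotation": [0,0,0],"fingers": 0},
  {"translation": [0,0,-9],"rotation": [0,0,0],"fingers": 0},
  {"translation": [-5,2.5,-10],"rotation": [0,0,9],"fingers": 0},
  {"translation": [-10,5,-10],"rotation": [0.5,-2.5,18],"fingers": 0},
  {"translation": [-15,7,-9],"rotation": [1,-4.9,27.3],"fingers": 0},
  {"translation": [-19.4,9.1,-8],"rotation": [1,-4.9,27.3],"fingers": 0},
  {"translation": [-19.4,9.1,-8],"rotation": [1,-4.9,27.3],"fingers": 0},
  {"translation": [-19.4,9.2,-5],"rotation": [1,-4.9,27.3],"fingers": 0},
  {"translation": [-19.4,9.2,-2.5],"rotation": [1,-4.9,27.3],"fingers": 0},
  {"translation": [-19.4,9.2,-1.5],"rotation": [1,-4.9,27.3],"fingers": 0},
  {"translation": [-19.4,9.2,-1.5],"rotation": [1,-4.9,27.3],"fingers": 0},
])

```text
time_s: 6.7
tool_pos: [0.4586, -0.1108, 0.0332]
eef_rot: [[-0.991, -0.107, 0.084], [-0.107, 0.994, 0.012], [-0.085, 0.003, -0.996]]
ft_force: [-0.3, -0.7, -1.0]
width: 0.0188
finger_force: 59.3
```

```bash
python3 - <<'E'
from h import *
save('wrist','w2.png');s=ST();print(s['tool_pos'],s['ft_force'],s['width'],s['time_s'])
im=cv2.imread('pics/w2.png')
# overlay predicted rack and chock
import itertools
for l in (-.148,-.072,0,.072,.148):
    q=proj('wrist',[rk(-.130,l,.007),rk(.101,l,.007)]);cv2.line(im,*[tuple(int(v) for v in a) for a in q],(0,0,255),1)
q=proj('wrist',[rk(-.033,-.16,.028),rk(-.033,.16,.028)]);cv2.line(im,*[tuple(int(v) for v in a) for a in q],(0,255,0),1)
q=proj('wrist',[rk(-.130,-.15,.012),rk(-.130,.15,.012)]);cv2.line(im,*[tuple(int(v) for v in a) for a in q],(255,0,255),1)
R=np.array(s['eef_rot'])@DOWN.T;o=np.array(s['tool_pos'])-R@[-.022,0,.02]
for p in(FOOT,BLK):cv2.polylines(im,[np.round(cv2.convexHull(proj('wrist',p@R.T+o).astype(np.float32))).astype(int)],True,(0,255,255),1)
cv2.imwrite('pics/w2o.png',im)
for t in('rack_lip','gate_hinge'):
    for d in spotter.pinpoint('wrist',t):print(t,d,atz('wrist',d['at'],.02 if t=='rack_lip' else .069))
E
```

```text
[ 0.45912743 -0.11105684  0.03376322] [-0.0918659   0.43565186 -1.12888524] 0.018832845798190213 6.75
```

View pics/w2o.png

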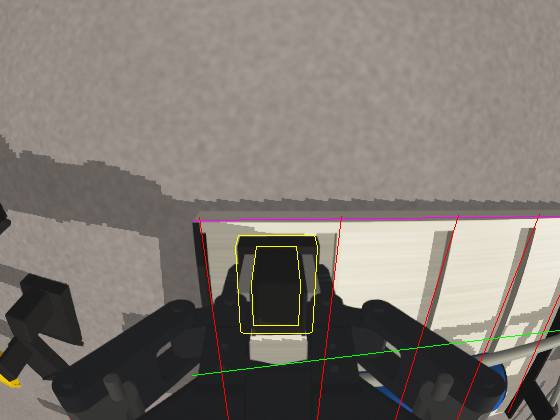

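The rack overlay fits within a few pixels: side plate near column 203 and lip at row 218. The held chock matches its predicted outline. I'll lower it and push.

>>> send_rows([
  {"translation": [0,0,0.3],"rotation": [0,0,0],"fingers": 0},
  {"translation": [0,0,0.5],"rotation": [0,0,0],"fingers": 0},
  {"translation": [-1,0,0.5],"rotation": [0,0,0],"fingers": 0},
  {"translation": [-2,0,0.5],"rotation": [0,0,0],"fingers": 0},
  {"translation": [-3,0,0.5],"rotation": [0,0,0],"fingers": 0},
  {"translation": [-3.4,0,0.5],"rotation": [0,0,0],"fingers": 0},
  {"translation": [-3.8,0,0.5],"rotation": [0,0,0],"fingers": 0},
  {"translation": [-4,0,0.5],"rotation": [0,0,0],"fingers": 0},
  {"translation": [-4,0,0.5],"rotation": [0,0,0],"fingers": 0},
])

```text
time_s: 7.98
tool_pos: [0.499, -0.1067, 0.0329]
eef_rot: [[-0.99, -0.109, 0.084], [-0.108, 0.994, 0.011], [-0.085, 0.001, -0.996]]
ft_force: [-8.2, -1.1, 13.2]
width: 0.0191
finger_force: 61.6
```

```bash
python3 - <<'E'
from h import *
a=save('wrist','w3.png');b=save('scene','s3.png')
c=b[185:265,215:345];c=cv2.resize(c,(780,480),interpolation=cv2.INTER_CUBIC)[:,:,::-1]
cv2.imwrite('pics/c3.png',c)
E
```

```text
(no output)
```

View pics/c3.png

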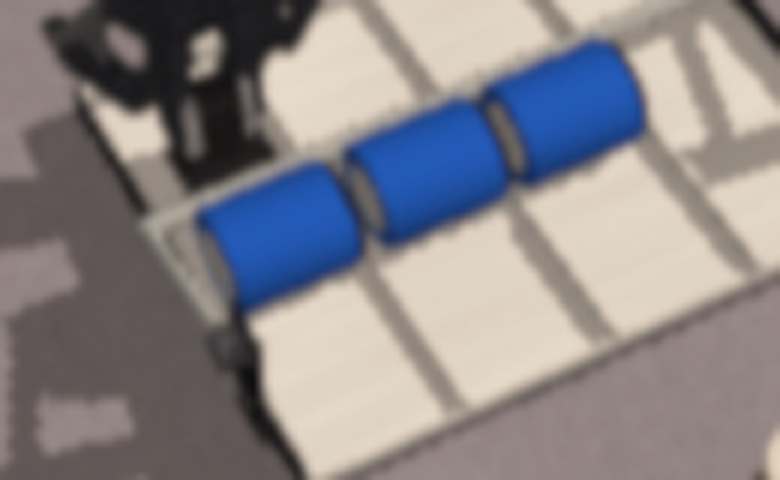

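The can is still about in line with the others at the bar. I'll compare with the start image to see whether it has moved.

```bash
cat >> h.py <<'E'
def cans_scene(f):
    im=cv2.imread('pics/'+f).astype(int);b=((im[:,:,0]>im[:,:,2]*1.6+25)&(im[:,:,0]>60)).astype(np.uint8)[180:260,235:340]
    # project on rack axes: use per-column-strip by rack y
    r,c=np.nonzero(b);r=r+180;c=c+235
    P=np.array([atz('scene',(x,y),.045) for x,y in zip(c,r)])[:,:2]-O
    X=P@[np.cos(YAW),np.sin(YAW)];Y=P@[-np.sin(YAW),np.cos(YAW)]
    for l in(-.108,-.036,.036):
        m=abs(Y-l)<.02;print(l,m.sum(),np.round([X[m].mean(),np.percentile(X[m],3),np.percentile(X[m],97)],4))
E
python3 - <<'E'
from h import *
cans_scene('scene0.png');cans_scene('s3.png')
E
```

```text
-0.108 271 [ 0.0038 -0.0215  0.0284]
-0.036 258 [ 0.004  -0.0213  0.0286]
0.036 243 [ 0.0039 -0.0212  0.0285]
-0.108 271 [ 0.0038 -0.0215  0.0284]
-0.036 258 [ 0.004  -0.0213  0.0286]
0.036 243 [ 0.0039 -0.0212  0.0285]
```

>>> send_rows([
  {"translation": [-0.2,0,-0.1],"rotation": [0,0,0],"fingers": 0},
  {"translation": [-0.4,0,-0.1],"rotation": [0,0,0],"fingers": 0},
  {"translation": [-0.4,0,-0.1],"rotation": [0,0,0],"fingers": 0},
])

```text
time_s: 8.45
tool_pos: [0.5027, -0.1057, 0.0333]
eef_rot: [[-0.991, -0.108, 0.084], [-0.108, 0.994, 0.012], [-0.085, 0.002, -0.996]]
ft_force: [-5.2, -0.7, 8.4]
width: 0.019
finger_force: 60.7
```

```bash
python3 - <<'E'
from h import *
save('scene','s4.png');cans_scene('s4.png');s=ST();print(s['tool_pos'],s['ft_force'])
E
```

```text
-0.108 270 [ 0.006  -0.0192  0.0307]
-0.036 258 [ 0.004  -0.0213  0.0286]
0.036 243 [ 0.0039 -0.0212  0.0285]
[ 0.50267948 -0.10569733  0.03327943] [-5.31989964 -0.890504    7.49458328]
```

The can moved 2.2 mm up-slope, so the chock is snug. I'll release, lift, and go above the next chock.

```bash
python3 - <<'E'
from h import *
s=ST();go(np.array(s['tool_pos'])+[0,0,.12],np.array(s['eef_rot']));grasp(.455,-.346,29.7,.18)
E
```

```text
T [-1.02, 0.03, -11.96] rot [0.0, 0.0, 0.0]
T [8.08, -24.21, -15.47] rot [-0.9, 4.8, -23.5]
```

>>> send_rows([
  {"translation": [0,0,0],"rotation": [0,0,0],"fingers": 0.5},
  {"translation": [0,0,0],"rotation": [0,0,0],"fingers": 0.5},
  {"translation": [0,0,0],"rotation": [0,0,0],"fingers": 0.5},
  {"translation": [0,0,-3],"rotation": [0,0,0],"fingers": 0.5},
  {"translation": [0,0,-8],"rotation": [0,0,0],"fingers": 0.5},
  {"translation": [-1,0,-13],"rotation": [0,0,0],"fingers": 0.8},
  {"translation": [8.1,-24.2,-15.5],"rotation": [-0.9,4.8,-23.5],"fingers": 0.8},
  {"translation": [8.1,-24.2,-15.5],"rotation": [-0.9,4.8,-23.5],"fingers": 0.8},
  {"translation": [8.1,-24.2,-15.5],"rotation": [-0.9,4.8,-23.5],"fingers": 0.8},
  {"translation": [8.1,-24.2,-15.5],"rotation": [-0.9,4.8,-23.5],"fingers": 0.8},
  {"translation": [8.1,-24.2,-15.5],"rotation": [-0.9,4.8,-23.5],"fingers": 0.8},
  {"translation": [8.1,-24.2,-15.5],"rotation": [-0.9,4.8,-23.5],"fingers": 0.8},
  {"translation": [8.1,-24.2,-15.5],"rotation": [-0.9,4.8,-23.5],"fingers": 0.8},
])

```text
time_s: 10.12
tool_pos: [0.4358, -0.355, 0.1793]
eef_rot: [[-0.868, -0.497, 0.0], [-0.497, 0.868, 0.002], [-0.001, 0.002, -1.0]]
ft_force: [0.0, 0.4, -0.1]
width: 0.0683
finger_force: 0.0
```

```bash
python3 - <<'E'
from h import *
save('wrist','w5.png');save('scene','s5.png');cans_scene('s5.png');chocks()
E
```

```text
-0.108 270 [ 0.006  -0.0192  0.0307]
-0.036 257 [ 0.0039 -0.0213  0.0285]
0.036 243 [ 0.0039 -0.0212  0.0285]
[ 0.622 -0.329 37.655  0.874] 0.96 area 1498
[ 0.454 -0.345 33.072  0.98 ] 0.93 area 2658
[ 0.55  -0.286 -2.173  0.957] 0.83 area 2021
```

```bash
python3 - <<'E'
from h import *
grasp(.454,-.345,33.1,.018);grasp(.454,-.345,33.1,.12);place(-.085,-.036,.08);place(-.085,-.036,.005)
E
```

```text
T [0.14, -0.12, 16.17] rot [0.0, 0.1, -3.3]
T [0.13, -0.12, 5.97] rot [0.0, 0.1, -3.3]
T [-17.02, 26.53, 7.06] rot [1.1, -4.9, 23.6]
T [-17.01, 26.53, 14.56] rot [1.1, -4.9, 23.6]
```

>>> send_rows([
  {"translation": [0.1,-0.1,6],"rotation": [0,0,-3.3],"fingers": 0.8},
  {"translation": [0.1,-0.1,11],"rotation": [0,0,-3.3],"fingers": 0.8},
  {"translation": [0.1,-0.1,16.2],"rotation": [0,0,-3.3],"fingers": 0.8},
  {"translation": [0.1,-0.1,16.2],"rotation": [0,0,-3.3],"fingers": 0.8},
  {"translation": [0.1,-0.1,16.2],"rotation": [0,0,-3.3],"fingers": 0},
  {"translation": [0.1,-0.1,16.2],"rotation": [0,0,-3.3],"fingers": 0},
  {"translation": [0.1,-0.1,16.2],"rotation": [0,0,-3.3],"fingers": 0},
  {"translation": [0.1,-0.1,16.2],"rotation": [0,0,-3.3],"fingers": 0},
  {"translation": [0.1,-0.1,16.2],"rotation": [0,0,-3.3],"fingers": 0},
  {"translation": [0.1,-0.1,11],"rotation": [0,0,-3.3],"fingers": 0},
  {"translation": [0.1,-0.1,6],"rotation": [0,0,-3.3],"fingers": 0},
  {"translation": [-4,6,6],"rotation": [0,-1,5],"fingers": 0},
  {"translation": [-8,12,6],"rotation": [0,-2,12],"fingers": 0},
  {"translation": [-12,18,6],"rotation": [0.5,-4,18],"fingers": 0},
  {"translation": [-15.5,24,7],"rotation": [1.1,-4.9,23.6],"fingers": 0},
  {"translation": [-17,26.5,7],"rotation": [1.1,-4.9,23.6],"fingers": 0},
  {"translation": [-17,26.5,10],"rotation": [1.1,-4.9,23.6],"fingers": 0},
  {"translation": [-17,26.5,13],"rotation": [1.1,-4.9,23.6],"fingers": 0},
  {"translation": [-17,26.5,14.5],"rotation": [1.1,-4.9,23.6],"fingers": 0},
  {"translation": [-17,26.5,14.5],"rotation": [1.1,-4.9,23.6],"fingers": 0},
], grip_force=70)

```text
time_s: 12.82
tool_pos: [0.4515, -0.0421, 0.0348]
eef_rot: [[-0.991, -0.106, 0.086], [-0.105, 0.994, 0.01], [-0.086, 0.0, -0.996]]
ft_force: [-0.6, 0.4, -0.6]
width: 0.0189
finger_force: 69.0
```

```bash
python3 - <<'E'
from h import *
s=ST();print(s['width'],s['ft_force'],s['tool_pos'])
for x,h in((-.085,-.001),(-.041,-.001)):place(x,-.036,h)
save('wrist','w6.png')
E
```

```text
0.018861450745114958 [-0.64740254  0.38202825 -0.56948364] [ 0.45146865 -0.0421273   0.03476361]
T [-0.0, 0.15, 0.62] rot [0.0, -0.0, -0.1]
T [-4.42, 0.17, 0.62] rot [0.0, -0.0, -0.1]
```

View pics/w6.png

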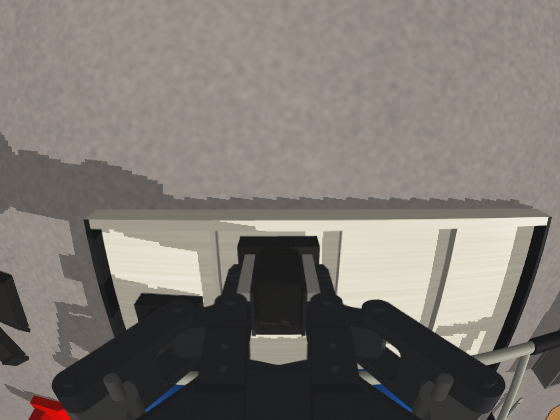

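The chock is held straight in lane -36, between the dividers at columns 218 and 338. I'll push it in.

>>> send_rows([
  {"translation": [0,0.1,0.3],"rotation": [0,0,0],"fingers": 0},
  {"translation": [0,0.1,0.5],"rotation": [0,0,0],"fingers": 0},
  {"translation": [-1,0.1,0.5],"rotation": [0,0,0],"fingers": 0},
  {"translation": [-2,0.1,0.5],"rotation": [0,0,0],"fingers": 0},
  {"translation": [-3,0.1,0.5],"rotation": [0,0,0],"fingers": 0},
  {"translation": [-3.6,0.1,0.5],"rotation": [0,0,0],"fingers": 0},
  {"translation": [-4,0.1,0.4],"rotation": [0,0,0],"fingers": 0},
  {"translation": [-4.2,0.1,0.4],"rotation": [0,0,0],"fingers": 0},
  {"translation": [-4.4,0.1,0.4],"rotation": [0,0,0],"fingers": 0},
  {"translation": [-4.4,0.1,0.4],"rotation": [0,0,0],"fingers": 0},
])

```text
time_s: 14.12
tool_pos: [0.4958, -0.0364, 0.0349]
eef_rot: [[-0.991, -0.106, 0.087], [-0.106, 0.994, 0.009], [-0.088, -0.0, -0.996]]
ft_force: [-0.1, 0.2, -2.5]
width: 0.0189
finger_force: 68.9
```

```bash
python3 - <<'E'
from h import *
save('scene','s7.png');cans_scene('s7.png');s=ST();print(s['tool_pos'],s['ft_force'])
print('next');grasp(.55,-.286,-2.2,.18)
E
```

```text
-0.108 271 [ 0.0061 -0.0192  0.0308]
-0.036 265 [ 0.0082 -0.0176  0.0333]
0.036 243 [ 0.0039 -0.0212  0.0285]
[ 0.49577494 -0.03645662  0.03496837] [-0.17656624 -0.34938412 -1.56002423]
next
T [-1.84, -25.08, -14.39] rot [0.3, 5.0, 8.3]
```

>>> send_rows([
  {"translation": [0,0,0.15],"rotation": [0,0,0],"fingers": 0},
  {"translation": [0,0,0.3],"rotation": [0,0,0],"fingers": 0},
  {"translation": [0,0,0.3],"rotation": [0,0,0],"fingers": 0},
])

```text
time_s: 14.55
tool_pos: [0.4959, -0.0365, 0.0335]
eef_rot: [[-0.991, -0.107, 0.087], [-0.106, 0.994, 0.009], [-0.087, -0.0, -0.996]]
ft_force: [-10.2, 1.9, 20.5]
width: 0.0193
finger_force: 72.2
```

>>> send_rows([
  {"translation": [0,0,0.1],"rotation": [0,0,0],"fingers": 0.5},
  {"translation": [0,0,0.1],"rotation": [0,0,0],"fingers": 0.5},
  {"translation": [0,0,0.1],"rotation": [0,0,0],"fingers": 0.5},
  {"translation": [0,0,-3],"rotation": [0,0,0],"fingers": 0.5},
  {"translation": [0,0,-8],"rotation": [0,0,0],"fingers": 0.5},
  {"translation": [0,0,-13],"rotation": [0,0,0],"fingers": 0.8},
  {"translation": [-1.8,-25.1,-14.4],"rotation": [0.3,5,8.3],"fingers": 0.8},
  {"translation": [-1.8,-25.1,-14.4],"rotation": [0.3,5,8.3],"fingers": 0.8},
  {"translation": [-1.8,-25.1,-14.4],"rotation": [0.3,5,8.3],"fingers": 0.8},
  {"translation": [-1.8,-25.1,-14.4],"rotation": [0.3,5,8.3],"fingers": 0.8},
  {"translation": [-1.8,-25.1,-14.4],"rotation": [0.3,5,8.3],"fingers": 0.8},
  {"translation": [-1.8,-25.1,-14.4],"rotation": [0.3,5,8.3],"fingers": 0.8},
  {"translation": [-1.8,-25.1,-14.4],"rotation": [0.3,5,8.3],"fingers": 0.8},
])

```text
time_s: 16.18
tool_pos: [0.5277, -0.2838, 0.1767]
eef_rot: [[-0.999, 0.037, -0.0], [0.037, 0.999, 0.002], [0.0, 0.002, -1.0]]
ft_force: [0.2, 0.5, -0.0]
width: 0.0681
finger_force: 0.0
```

```bash
python3 - <<'E'
from h import *
save('scene','s8.png');cans_scene('s8.png');save('wrist','w8.png');chocks();print(ST()['tool_pos'])
grasp(.55,-.286,-2.2,.018);grasp(.55,-.286,-2.2,.12);place(-.085,.036,.08);place(-.085,.036,.005)
E
```

```text
-0.108 271 [ 0.0061 -0.0192  0.0308]
-0.036 262 [ 0.007  -0.0184  0.0318]
0.036 243 [ 0.0039 -0.0212  0.0285]
[ 5.16000e-01 -8.50000e-02  1.01641e+02  8.50000e-01] 0.94 area 2106
[ 5.0900e-01 -1.1000e-02  9.8068e+01  8.1500e-01] 0.92 area 1753
[ 0.622 -0.33  36.09   0.937] 0.68 area 2328
[ 0.551 -0.286 -3.014  0.971] 0.6 area 2601
[ 0.52810404 -0.28431581  0.17724098]
T [0.01, -0.1, 15.92] rot [0.0, 0.0, 0.1]
T [0.01, -0.09, 5.72] rot [0.0, 0.0, 0.1]
T [9.57, 31.2, 6.79] rot [-0.3, -5.0, -8.3]
T [9.58, 31.19, 14.29] rot [-0.3, -5.0, -8.3]
```

>>> send_rows([
  {"translation": [0,-0.1,6],"rotation": [0,0,0.8],"fingers": 0.8},
  {"translation": [0,-0.1,11],"rotation": [0,0,0.8],"fingers": 0.8},
  {"translation": [0,-0.1,15.9],"rotation": [0,0,0.8],"fingers": 0.8},
  {"translation": [0,-0.1,15.9],"rotation": [0,0,0.8],"fingers": 0.8},
  {"translation": [0,-0.1,15.9],"rotation": [0,0,0.8],"fingers": 0},
  {"translation": [0,-0.1,15.9],"rotation": [0,0,0.8],"fingers": 0},
  {"translation": [0,-0.1,15.9],"rotation": [0,0,0.8],"fingers": 0},
  {"translation": [0,-0.1,15.9],"rotation": [0,0,0.8],"fingers": 0},
  {"translation": [0,-0.1,15.9],"rotation": [0,0,0.8],"fingers": 0},
  {"translation": [0,-0.1,10],"rotation": [0,0,0.8],"fingers": 0},
  {"translation": [0,-0.1,4],"rotation": [0,0,0.8],"fingers": 0},
  {"translation": [2,6,4],"rotation": [0,-1,-1],"fingers": 0},
  {"translation": [4,12,4],"rotation": [0,-2,-3],"fingers": 0},
  {"translation": [6,18,4],"rotation": [0,-3,-5],"fingers": 0},
  {"translation": [8,24,4],"rotation": [0,-4,-7],"fingers": 0},
  {"translation": [9.6,29.5,5],"rotation": [-0.3,-5,-8.3],"fingers": 0},
  {"translation": [9.6,31.2,8],"rotation": [-0.3,-5,-8.3],"fingers": 0},
  {"translation": [9.6,31.2,12],"rotation": [-0.3,-5,-8.3],"fingers": 0},
  {"translation": [9.6,31.2,14.3],"rotation": [-0.3,-5,-8.3],"fingers": 0},
  {"translation": [9.6,31.2,14.3],"rotation": [-0.3,-5,-8.3],"fingers": 0},
])

```text
time_s: 18.88
tool_pos: [0.4428, 0.0306, 0.0335]
eef_rot: [[-0.991, -0.106, 0.085], [-0.106, 0.994, 0.01], [-0.085, 0.001, -0.996]]
ft_force: [-1.2, 0.3, -0.8]
width: 0.0191
finger_force: 68.9
```

```bash
python3 - <<'E'
from h import *
s=ST();print(s['width'],s['ft_force'],s['tool_pos'])
for x,h in((-.085,-.001),(-.041,-.001)):place(x,.036,h)
im=save('wrist','w9.png');save('scene','s9.png');cans_scene('s9.png')
cv2.imwrite('pics/w9.png',im[180:420,:,::-1])
E
```

```text
0.019120343593391667 [-1.24120323  0.25285793 -0.83560717] [0.44282184 0.0305602  0.03352578]
T [-0.09, 0.04, 0.5] rot [0.0, -0.1, -0.1]
T [-4.51, 0.04, 0.5] rot [0.0, -0.1, -0.1]
-0.108 271 [ 0.0061 -0.0192  0.0308]
-0.036 261 [ 0.0071 -0.0183  0.0319]
0.036 243 [ 0.0039 -0.0212  0.0285]
```

View pics/w9.png

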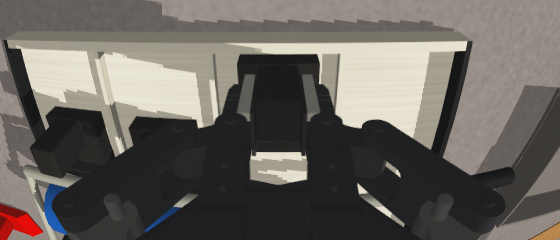

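The third chock is centred in lane 36, between the dividers at columns 218 and 338. The two placed chocks stand in their lanes.

>>> send_rows([
  {"translation": [0,0,0.3],"rotation": [0,0,0],"fingers": 0},
  {"translation": [0,0,0.5],"rotation": [0,0,0],"fingers": 0},
  {"translation": [-1,0,0.5],"rotation": [0,0,0],"fingers": 0},
  {"translation": [-2,0,0.5],"rotation": [0,0,0],"fingers": 0},
  {"translation": [-3,0,0.5],"rotation": [0,0,0],"fingers": 0},
  {"translation": [-3.6,0,0.5],"rotation": [0,0,0],"fingers": 0},
  {"translation": [-4,0,0.5],"rotation": [0,0,0],"fingers": 0},
  {"translation": [-4.2,0,0.5],"rotation": [0,0,0],"fingers": 0},
  {"translation": [-4.4,0,0.5],"rotation": [0,0,0],"fingers": 0},
  {"translation": [-4.4,0,0.5],"rotation": [0,0,0],"fingers": 0},
])

```text
time_s: 20.23
tool_pos: [0.4872, 0.0348, 0.0339]
eef_rot: [[-0.991, -0.107, 0.085], [-0.106, 0.994, 0.009], [-0.085, -0.0, -0.996]]
ft_force: [-10.3, -1.6, 13.8]
width: 0.019
finger_force: 71.0
```

```bash
python3 - <<'E'
from h import *
save('scene','s10.png');cans_scene('s10.png');s=ST();print(s['tool_pos'],s['ft_force'])
print('next');grasp(.355,.310,37,.18)
E
```

```text
-0.108 271 [ 0.0061 -0.0192  0.0308]
-0.036 261 [ 0.0071 -0.0183  0.0319]
0.036 241 [ 0.0046 -0.0203  0.0291]
[0.48718946 0.03482515 0.03390854] [-9.49676363 -1.78701557 12.90970379]
next
T [10.81, 27.64, -15.6] rot [-1.3, 4.8, -30.9]
```

>>> send_rows([
  {"translation": [-0.2,0,0],"rotation": [0,0,0],"fingers": 0},
  {"translation": [-0.2,0,0],"rotation": [0,0,0],"fingers": 0},
  {"translation": [-0.2,0,0],"rotation": [0,0,0],"fingers": 0.5},
  {"translation": [-0.2,0,0],"rotation": [0,0,0],"fingers": 0.5},
  {"translation": [-0.2,0,0],"rotation": [0,0,0],"fingers": 0.5},
  {"translation": [-0.2,0,-3],"rotation": [0,0,0],"fingers": 0.5},
  {"translation": [0,0,-8],"rotation": [0,0,0],"fingers": 0.5},
  {"translation": [0,0,-13],"rotation": [0,0,0],"fingers": 0.8},
  {"translation": [10.8,27.6,-15.6],"rotation": [-1.3,4.8,-30.9],"fingers": 0.8},
  {"translation": [10.8,27.6,-15.6],"rotation": [-1.3,4.8,-30.9],"fingers": 0.8},
  {"translation": [10.8,27.6,-15.6],"rotation": [-1.3,4.8,-30.9],"fingers": 0.8},
  {"translation": [10.8,27.6,-15.6],"rotation": [-1.3,4.8,-30.9],"fingers": 0.8},
  {"translation": [10.8,27.6,-15.6],"rotation": [-1.3,4.8,-30.9],"fingers": 0.8},
  {"translation": [10.8,27.6,-15.6],"rotation": [-1.3,4.8,-30.9],"fingers": 0.8},
  {"translation": [10.8,27.6,-15.6],"rotation": [-1.3,4.8,-30.9],"fingers": 0.8},
  {"translation": [10.8,27.6,-15.6],"rotation": [-1.3,4.8,-30.9],"fingers": 0.8},
])

```text
time_s: 22.28
tool_pos: [0.3389, 0.2956, 0.1789]
eef_rot: [[-0.8, -0.601, 0.002], [-0.601, 0.8, -0.001], [-0.001, -0.002, -1.0]]
ft_force: [0.1, -0.2, -0.5]
width: 0.0687
finger_force: 0.0
```

```bash
python3 - <<'E'
from h import *
save('scene','s11.png');cans_scene('s11.png');save('wrist','w11.png');chocks(near=np.array([.355,.31]));print(ST()['tool_pos'])
for d in spotter.pinpoint('wrist','tray'):print(d,atz('wrist',d['at'],0))
for d in spotter.trace('wrist','tray'):
    m=d['mask'];r,c=np.nonzero(m);print(d['conf'],cv2.minAreaRect(np.column_stack([[atz('wrist',q,.035)[:2]*1000 for q in np.column_stack([c,r])[::7]]]).astype(np.float32).reshape(-1,2)))
grasp(.355,.310,37,.018);grasp(.355,.31,37,.13)
E
```

```text
-0.108 271 [ 0.0061 -0.0192  0.0308]
-0.036 261 [ 0.0071 -0.0183  0.0319]
0.036 242 [ 0.0065 -0.0184  0.0307]
[ 0.356  0.311 34.736  0.966] 0.78 area 2586
[0.33880514 0.29580275 0.1789831 ]
{'at': [239.9, 334.9], 'conf': 0.83} [0.52565331 0.37629678 0.        ]
T [0.07, 0.19, 16.1] rot [-0.1, 0.1, -0.1]
T [0.06, 0.17, 4.9] rot [-0.1, 0.1, -0.1]
```

View pics/w11.png

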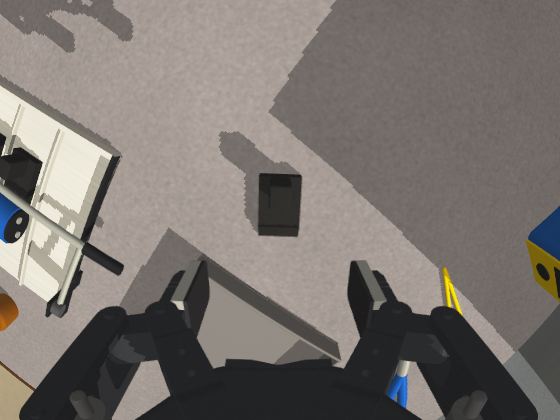

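```bash
python3 - <<'E'
from h import *
grasp(.356,.311,34.7,.018);grasp(.525,.425,0,.13);grasp(.525,.425,0,.03)
E
```

```text
T [-0.07, 0.26, 16.1] rot [-0.1, 0.1, 2.2]
T [-20.88, 0.44, 4.93] rot [-0.1, 0.1, 36.9]
T [-20.87, 0.45, 14.93] rot [-0.1, 0.1, 36.9]
```

>>> send_rows([
  {"translation": [-0.1,0.3,6],"rotation": [0,0,2.2],"fingers": 0.8},
  {"translation": [-0.1,0.3,11],"rotation": [0,0,2.2],"fingers": 0.8},
  {"translation": [-0.1,0.3,16.1],"rotation": [0,0,2.2],"fingers": 0.8},
  {"translation": [-0.1,0.3,16.1],"rotation": [0,0,2.2],"fingers": 0.8},
  {"translation": [-0.1,0.3,16.1],"rotation": [0,0,2.2],"fingers": 0},
  {"translation": [-0.1,0.3,16.1],"rotation": [0,0,2.2],"fingers": 0},
  {"translation": [-0.1,0.3,16.1],"rotation": [0,0,2.2],"fingers": 0},
  {"translation": [-0.1,0.3,16.1],"rotation": [0,0,2.2],"fingers": 0},
  {"translation": [-0.1,0.3,16.1],"rotation": [0,0,2.2],"fingers": 0},
  {"translation": [-0.1,0.3,10],"rotation": [0,0,2.2],"fingers": 0},
  {"translation": [-0.1,0.3,5],"rotation": [0,0,2.2],"fingers": 0},
  {"translation": [-6,0.4,4.9],"rotation": [0,0,12],"fingers": 0},
  {"translation": [-12,0.4,4.9],"rotation": [0,0,21],"fingers": 0},
  {"translation": [-18,0.4,4.9],"rotation": [0,0,30],"fingers": 0},
  {"translation": [-20.9,0.4,4.9],"rotation": [0,0,36.9],"fingers": 0},
  {"translation": [-20.9,0.4,4.9],"rotation": [0,0,36.9],"fingers": 0},
  {"translation": [-20.9,0.4,10],"rotation": [0,0,36.9],"fingers": 0},
  {"translation": [-20.9,0.4,14],"rotation": [0,0,36.9],"fingers": 0},
  {"translation": [-20.9,0.4,15.2],"rotation": [0,0,36.9],"fingers": 0},
  {"translation": [-20.9,0.4,15.2],"rotation": [0,0,36.9],"fingers": 0},
])

```text
time_s: 25.08
tool_pos: [0.5028, 0.4253, 0.028]
eef_rot: [[-1.0, -0.003, 0.002], [-0.003, 1.0, -0.001], [-0.002, -0.001, -1.0]]
ft_force: [0.3, 0.2, -1.8]
width: 0.0191
finger_force: 68.9
```

```bash
python3 - <<'E'
from h import *
s=ST();print(s['width'],s['ft_force'],s['tool_pos'],s['joint_pos'])
grasp(.622,-.33,36.5,.20);go([.45,.0,.25],Rz(.1)@DOWN)
E
```

```text
0.019110431245392648 [ 0.32768044  0.21481755 -1.76752593] [0.50280918 0.42533314 0.02803625] [ 0.52302594  0.5905958   1.50167175 -0.00175212  1.04773686 -1.04954073]
T [-9.98, -76.88, -17.13] rot [-0.1, 0.1, -36.3]
T [5.35, -42.53, -22.19] rot [-0.0, 0.1, -5.6]
```

>>> send_rows([
  {"translation": [0,0,0.3],"rotation": [0,0,0],"fingers": 0},
  {"translation": [0,0,0.3],"rotation": [0,0,0],"fingers": 0.5},
  {"translation": [0,0,0.3],"rotation": [0,0,0],"fingers": 0.5},
  {"translation": [0,0,0.3],"rotation": [0,0,0],"fingers": 0.5},
  {"translation": [0,0,-5],"rotation": [0,0,0],"fingers": 0.5},
  {"translation": [0,0,-11],"rotation": [0,0,0],"fingers": 0.5},
  {"translation": [0,0,-17],"rotation": [0,0,0],"fingers": 0.8},
  {"translation": [-10,-76.9,-17.1],"rotation": [0,0,-36.3],"fingers": 0.8},
  {"translation": [-10,-76.9,-17.1],"rotation": [0,0,-36.3],"fingers": 0.8},
  {"translation": [-10,-76.9,-17.1],"rotation": [0,0,-36.3],"fingers": 0.8},
  {"translation": [-10,-76.9,-17.1],"rotation": [0,0,-36.3],"fingers": 0.8},
  {"translation": [-10,-76.9,-17.1],"rotation": [0,0,-36.3],"fingers": 0.8},
  {"translation": [-10,-76.9,-17.1],"rotation": [0,0,-36.3],"fingers": 0.8},
  {"translation": [-10,-76.9,-17.1],"rotation": [0,0,-36.3],"fingers": 0.8},
  {"translation": [-10,-76.9,-17.1],"rotation": [0,0,-36.3],"fingers": 0.8},
  {"translation": [-10,-76.9,-17.1],"rotation": [0,0,-36.3],"fingers": 0.8},
  {"translation": [-10,-76.9,-17.1],"rotation": [0,0,-36.3],"fingers": 0.8},
  {"translation": [-10,-76.9,-17.1],"rotation": [0,0,-36.3],"fingers": 0.8},
  {"translation": [-10,-76.9,-17.1],"rotation": [0,0,-36.3],"fingers": 0.8},
  {"translation": [-10,-76.9,-17.1],"rotation": [0,0,-36.3],"fingers": 0.8},
])

```text
time_s: 27.58
tool_pos: [0.6038, -0.3469, 0.1989]
eef_rot: [[-0.806, -0.591, 0.003], [-0.591, 0.806, -0.001], [-0.001, -0.002, -1.0]]
ft_force: [0.7, 0.4, 0.1]
width: 0.0685
finger_force: 0.0
```

```bash
python3 - <<'E'
from h import *
save('wrist','w12.png');chocks();save('top','t12.png');print(ST()['tool_pos'])
for d in spotter.pinpoint('top','chock1'):print(np.round(d['at']),np.round(atz('top',d['at'],.01),3))
E
```

```text
[ 0.622 -0.324 37.31   0.957] 0.86 area 2287
[ 5.1300e-01 -8.0000e-03  1.0629e+01  7.3500e-01] 0.83 area 1093
[ 5.07000e-01 -7.20000e-02  1.02714e+02  7.83000e-01] 0.79 area 1363
[0.486 0.078 3.581 0.858] 0.63 area 950
[ 0.60363144 -0.3451545   0.1984578 ]
[367. 146.] [ 0.744 -0.296  0.01 ]
[306. 217.] [ 0.524 -0.109  0.01 ]
[378. 313.] [ 0.244 -0.318  0.01 ]
[400. 277.] [ 0.347 -0.387  0.01 ]
[128. 217.] [0.519 0.422 0.01 ]
[251. 226.] [0.496 0.056 0.01 ]
[283. 220.] [ 0.514 -0.039  0.01 ]
```

```bash
python3 - <<'E'
from h import *
save('wrist','w13.png');print(ST()['tool_pos']);chocks(near=np.array([.622,-.328]))
for y in (-.328,):
    grasp(.622,y,36.8,.018);grasp(.525,.325,0,.15);grasp(.525,.325,0,.028)
E
```

```text
[ 0.60414095 -0.34201075  0.19877785]
[ 0.621 -0.329 38.224  0.955] 0.92 area 2326
T [-0.04, 0.07, 18.08] rot [-0.0, 0.1, -0.3]
T [-31.5, 59.66, 4.88] rot [-0.0, 0.1, 36.5]
T [-31.48, 59.67, 17.08] rot [-0.0, 0.1, 36.5]
```

>>> send_rows([
  {"translation": [0,0,6],"rotation": [0,0,-0.8],"fingers": 0.8},
  {"translation": [0,0,12],"rotation": [0,0,-0.8],"fingers": 0.8},
  {"translation": [0,0,18.1],"rotation": [0,0,-0.8],"fingers": 0.8},
  {"translation": [0,0,18.1],"rotation": [0,0,-0.8],"fingers": 0.8},
  {"translation": [0,0,18.1],"rotation": [0,0,-0.8],"fingers": 0},
  {"translation": [0,0,18.1],"rotation": [0,0,-0.8],"fingers": 0},
  {"translation": [0,0,18.1],"rotation": [0,0,-0.8],"fingers": 0},
  {"translation": [0,0,18.1],"rotation": [0,0,-0.8],"fingers": 0},
  {"translation": [0,0,18.1],"rotation": [0,0,-0.8],"fingers": 0},
  {"translation": [0,0,12],"rotation": [0,0,-0.8],"fingers": 0},
  {"translation": [0,0,6],"rotation": [0,0,-0.8],"fingers": 0},
  {"translation": [0,0,0],"rotation": [0,0,-0.8],"fingers": 0},
])

```text
time_s: 29.48
tool_pos: [0.6042, -0.3434, 0.2024]
eef_rot: [[-0.797, -0.605, 0.004], [-0.605, 0.797, -0.002], [-0.002, -0.004, -1.0]]
ft_force: [1.3, 0.3, -1.3]
width: 0.0188
finger_force: 68.6
```

```bash
python3 - <<'E'
from h import *
grasp(.525,.325,0,.20);grasp(.525,.325,0,.028);print(ST()['tool_pos'],ST()['width'])
E
```

```text
T [-32.35, 59.36, 0.08] rot [-0.2, 0.2, 37.2]
T [-32.32, 59.42, 17.28] rot [-0.2, 0.2, 37.2]
[ 0.60419258 -0.3434062   0.20243089] 0.01882597149501725
```

>>> send_rows([
  {"translation": [-32.3,59.4,0],"rotation": [0,0,37.2],"fingers": 0},
  {"translation": [-32.3,59.4,0],"rotation": [0,0,37.2],"fingers": 0},
  {"translation": [-32.3,59.4,0],"rotation": [0,0,37.2],"fingers": 0},
  {"translation": [-32.3,59.4,0],"rotation": [0,0,37.2],"fingers": 0},
  {"translation": [-32.3,59.4,0],"rotation": [0,0,37.2],"fingers": 0},
  {"translation": [-32.3,59.4,0],"rotation": [0,0,37.2],"fingers": 0},
  {"translation": [-32.3,59.4,0],"rotation": [0,0,37.2],"fingers": 0},
  {"translation": [-32.3,59.4,0],"rotation": [0,0,37.2],"fingers": 0},
  {"translation": [-32.3,59.4,0],"rotation": [0,0,37.2],"fingers": 0},
  {"translation": [-32.3,59.4,0],"rotation": [0,0,37.2],"fingers": 0},
  {"translation": [-32.3,59.4,0],"rotation": [0,0,37.2],"fingers": 0},
  {"translation": [-32.3,59.4,0],"rotation": [0,0,37.2],"fingers": 0},
  {"translation": [-32.3,59.4,0],"rotation": [0,0,37.2],"fingers": 0},
  {"translation": [-32.3,59.4,0],"rotation": [0,0,37.2],"fingers": 0},
  {"translation": [-32.3,59.4,5],"rotation": [0,0,37.2],"fingers": 0},
  {"translation": [-32.3,59.4,10],"rotation": [0,0,37.2],"fingers": 0},
  {"translation": [-32.3,59.4,10],"rotation": [0,0,37.2],"fingers": 0},
])

```text
time_s: 31.6
tool_pos: [0.4995, 0.3224, 0.0943]
eef_rot: [[-1.0, 0.002, -0.007], [0.002, 1.0, -0.004], [0.007, -0.004, -1.0]]
ft_force: [-0.8, -0.3, -1.0]
width: 0.0187
finger_force: 68.9
```

```bash
python3 - <<'E'
from h import *
grasp(.525,.325,0,.028);print(ST()['tool_pos'],ST()['width'],ST()['time_s']);im=save('wrist','w14.png')
E
```

```text
T [-0.39, 0.29, 6.63] rot [-0.2, -0.4, -0.1]
[0.49947929 0.3223596  0.0942983 ] 0.01874588472677272 31.6
```

View pics/w14.png

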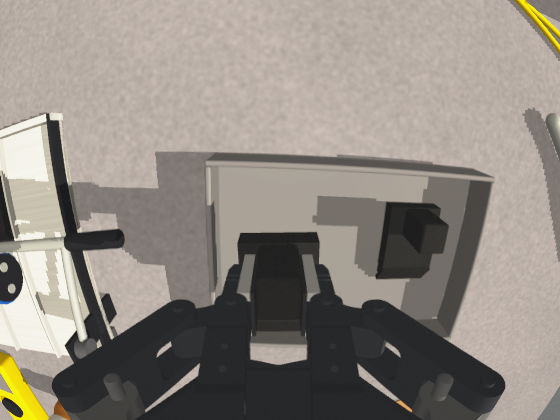

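Chock 4 lies in the tray at (410,240). The fifth hangs over the tray; I'll shift it 1.3 cm away from the wall and set it down.

>>> send_rows([
  {"translation": [-0.4,1.3,0],"rotation": [0,0,0],"fingers": 0},
  {"translation": [-0.4,1.3,3],"rotation": [0,0,0],"fingers": 0},
  {"translation": [-0.4,1.3,6],"rotation": [0,0,0],"fingers": 0},
  {"translation": [-0.4,1.3,6.9],"rotation": [0,0,0],"fingers": 0},
  {"translation": [-0.4,1.3,6.9],"rotation": [0,0,0],"fingers": 0},
  {"translation": [-0.4,1.3,6.9],"rotation": [0,0,0],"fingers": 0.45},
  {"translation": [-0.4,1.3,6.9],"rotation": [0,0,0],"fingers": 0.45},
  {"translation": [-0.4,1.3,6.9],"rotation": [0,0,0],"fingers": 0.45},
  {"translation": [-0.4,1.3,2],"rotation": [0,0,0],"fingers": 0.45},
  {"translation": [-0.4,1.3,-4],"rotation": [0,0,0],"fingers": 0.45},
  {"translation": [-0.4,1.3,-10],"rotation": [0,0,0],"fingers": 0.5},
  {"translation": [-0.4,1.3,-16],"rotation": [0,0,0],"fingers": 0.5},
  {"translation": [-0.4,1.3,-22],"rotation": [0,0,0],"fingers": 0.5},
  {"translation": [4,-5,-24],"rotation": [0,0,0],"fingers": 0.5},
  {"translation": [8,-11,-24],"rotation": [0,0,0],"fingers": 0.5},
  {"translation": [8,-11,-24],"rotation": [0,0,0],"fingers": 0.5},
  {"translation": [8,-11,-24],"rotation": [0,0,0],"fingers": 0.5},
  {"translation": [8,-11,-24],"rotation": [0,0,0],"fingers": 0.5},
])

```text
time_s: 33.9
tool_pos: [0.4224, 0.2156, 0.3386]
eef_rot: [[-1.0, 0.0, 0.003], [0.0, 1.0, 0.0], [-0.003, 0.0, -1.0]]
ft_force: [0.1, 0.3, 0.2]
width: 0.0426
finger_force: 0.0
```

```bash
python3 - <<'E'
from h import *
save('scene','s15.png');cans_scene('s15.png')
print(ST()['tool_pos'])
im=save('wrist','w15.png');chocks()
for d in spotter.pinpoint('wrist','gate_grip'):print(d,atz('wrist',d['at'],.045))
for d in spotter.pinpoint('wrist','gate_hinge'):print(d,atz('wrist',d['at'],.069))
for d in spotter.pinpoint('scene','gate_grip'):print('scene',d,atz('scene',d['at'],.045))
print('model grip',rk(-.033,.175,.028))
E
```

```text
-0.108 271 [ 0.0061 -0.0192  0.0308]
-0.036 261 [ 0.0071 -0.0183  0.0319]
0.036 242 [ 0.0038 -0.0212  0.0282]
[0.4224086  0.21572581 0.33829078]
[ 0.532  0.34  -1.112  0.939] 0.82 area 1052
[ 5.1600e-01 -5.0000e-02 -7.5919e+01  8.1900e-01] 0.78 area 827
[0.525 0.428 0.066 0.942] 0.68 area 1047
[  0.522  -0.126 -83.242   0.849] 0.67 area 736
[0.498 0.042 2.825 0.94 ] 0.64 area 1129
{'at': [156.3, 238.4], 'conf': 0.27} [0.53584602 0.02912095 0.045     ]
{'at': [148.3, 284.5], 'conf': 0.62} [0.60548552 0.0124184  0.069     ]
scene {'at': [349.8, 177.7], 'conf': 0.87} [0.51978209 0.17811756 0.045     ]
model grip [0.50429313 0.17741244 0.04411287]
```

View pics/w15.png

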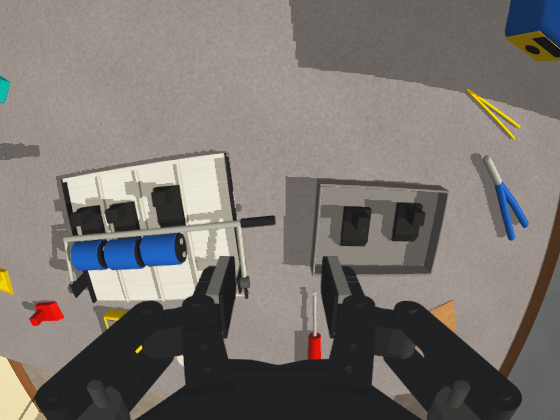

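Both spare chocks are in the tray at (355,225) and (407,220). The lane-36 chock has been knocked back to (168,205) and its can is against the bar again. I'll refit that chock's pose on the deck.

```bash
python3 - <<'E'
from h import *
im=save('wrist','w16.png');print(ST()['tool_pos'])
for d in spotter.trace('wrist','chock1'):
    m=d['mask'];r,c=np.nonzero(m)
    p=atz('wrist',(c.mean(),r.mean()),.03)
    if im[m].mean()<90 and p[1]<.2:
        v=fit('wrist',m,p[0],p[1],z=.0135,pitch=np.radians(-5),yaws=np.radians([-20,0,20]))
        P=np.array(v[:2])-O;print(np.round(v,3),'rack',np.round([P@[np.cos(YAW),np.sin(YAW)],P@[-np.sin(YAW),np.cos(YAW)]],4))
E
```

```text
[0.42198344 0.2154638  0.33794696]
[0.494 0.047 1.121 0.881] rack [-0.0574  0.0464]
[ 0.52  -0.035  4.41   0.694] rack [-0.0406 -0.0374]
[ 0.744 -0.283 -8.55   0.633] rack [ 0.1556 -0.309 ]
```

```bash
python3 - <<'E'
from h import *
grasp(.494,.046,6.2,.19)
E
```

```text
T [-4.98, -17.17, 14.82] rot [-0.0, 0.1, -6.2]
```

>>> send_rows([
  {"translation": [-5,-17.2,14.8],"rotation": [0,0,-6.2],"fingers": 0.5},
  {"translation": [-5,-17.2,14.8],"rotation": [0,0,-6.2],"fingers": 0.5},
  {"translation": [-5,-17.2,14.8],"rotation": [0,0,-6.2],"fingers": 0.5},
  {"translation": [-5,-17.2,14.8],"rotation": [0,0,-6.2],"fingers": 0.5},
  {"translation": [-5,-17.2,14.8],"rotation": [0,0,-6.2],"fingers": 0.5},
  {"translation": [-5,-17.2,14.8],"rotation": [0,0,-6.2],"fingers": 0.5},
  {"translation": [-5,-17.2,14.8],"rotation": [0,0,-6.2],"fingers": 0.5},
  {"translation": [-5,-17.2,14.8],"rotation": [0,0,-6.2],"fingers": 0.5},
])

```text
time_s: 35.35
tool_pos: [0.4727, 0.0439, 0.1914]
eef_rot: [[-0.994, -0.11, 0.004], [-0.11, 0.994, -0.001], [-0.004, -0.001, -1.0]]
ft_force: [-0.6, 1.4, 0.2]
width: 0.0428
finger_force: 0.0
```

```bash
python3 - <<'E'
from h import *
im=save('wrist','w17.png');print(ST()['tool_pos']);ov=cv2.imread('pics/w17.png')
for d in spotter.trace('wrist','chock1'):
    m=d['mask'];r,c=np.nonzero(m);p=atz('wrist',(c.mean(),r.mean()),.03)
    if im[m].mean()<90 and p[1]<.2 and p[1]>-.2:
        v=fit('wrist',m,p[0],p[1],z=.0135,pitch=np.radians(-5),yaws=np.radians([-20,0,20]))
        P=np.array(v[:2])-O;print(np.round(v,3),'rack',np.round([P@[np.cos(YAW),np.sin(YAW)],P@[-np.sin(YAW),np.cos(YAW)]],4))
        R=Rz(np.radians(v[2]))@Ry(np.radians(-5))
        for q in(FOOT,BLK):cv2.polylines(ov,[np.round(cv2.convexHull(proj('wrist',q@R.T+[v[0],v[1],.0135]).astype(np.float32))).astype(int)],True,(0,255,255),1)
cv2.imwrite('pics/w17o.png',ov)
E
```

```text
[0.47257266 0.04381718 0.19123179]
[ 0.526 -0.104  1.363  0.749] rack [-0.0413 -0.1072]
[ 0.52  -0.034  5.671  0.741] rack [-0.0407 -0.0365]
[0.493 0.049 5.747 0.972] rack [-0.0582  0.0481]
```

View pics/w17o.png

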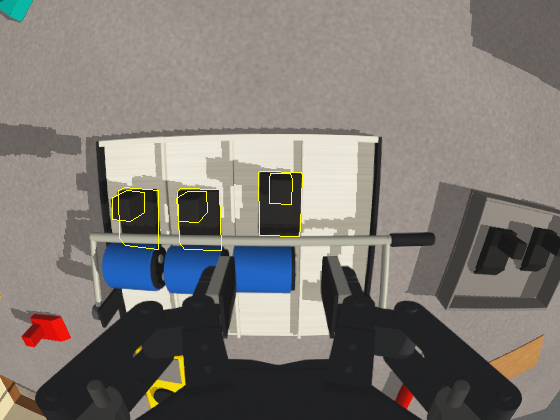

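```bash
python3 - <<'E'
from h import *
for a in((-.058,.048,.07),(-.058,.048,0),(-.058,.048,.015),(-.082,.036,.015),(-.082,.036,0.004)):place(*a)
E
```

```text
T [0.29, 0.26, 8.91] rot [-0.1, -4.8, 0.1]
T [0.31, 0.27, 15.91] rot [-0.1, -4.8, 0.1]
T [0.31, 0.26, 14.41] rot [-0.1, -4.8, 0.1]
T [2.71, -0.93, 14.61] rot [-0.1, -4.8, 0.1]
T [2.71, -0.93, 15.71] rot [-0.1, -4.8, 0.1]
```

>>> send_rows([
  {"translation": [0.3,0.3,5],"rotation": [0,-4.8,0],"fingers": 0.55},
  {"translation": [0.3,0.3,9],"rotation": [0,-4.8,0],"fingers": 0.55},
  {"translation": [0.3,0.3,12],"rotation": [0,-4.8,0],"fingers": 0.55},
  {"translation": [0.3,0.3,15],"rotation": [0,-4.8,0],"fingers": 0.55},
  {"translation": [0.3,0.3,15.8],"rotation": [0,-4.8,0],"fingers": 0.55},
  {"translation": [0.3,0.3,15.8],"rotation": [0,-4.8,0],"fingers": 0},
  {"translation": [0.3,0.3,15.8],"rotation": [0,-4.8,0],"fingers": 0},
  {"translation": [0.3,0.3,15.8],"rotation": [0,-4.8,0],"fingers": 0},
  {"translation": [0.3,0.3,15.8],"rotation": [0,-4.8,0],"fingers": 0},
  {"translation": [0.3,0.3,15.8],"rotation": [0,-4.8,0],"fingers": 0},
  {"translation": [1,0.3,15.5],"rotation": [0,-4.8,0],"fingers": 0},
  {"translation": [1.8,0,14.6],"rotation": [0,-4.8,0],"fingers": 0},
  {"translation": [2.7,-0.9,14.6],"rotation": [0,-4.8,0],"fingers": 0},
  {"translation": [2.7,-0.9,15],"rotation": [0,-4.8,0],"fingers": 0},
  {"translation": [2.7,-0.9,15.7],"rotation": [0,-4.8,0],"fingers": 0},
  {"translation": [2.7,-0.9,16],"rotation": [0,-4.8,0],"fingers": 0},
  {"translation": [2.7,-0.9,16],"rotation": [0,-4.8,0],"fingers": 0},
])

```text
time_s: 37.58
tool_pos: [0.4465, 0.031, 0.0313]
eef_rot: [[-0.991, -0.109, 0.083], [-0.108, 0.994, 0.008], [-0.084, -0.001, -0.996]]
ft_force: [-12.1, -2.4, 25.2]
width: 0.0192
finger_force: 72.4
```

```bash
python3 - <<'E'
from h import *
s=ST();print(s['width'],s['ft_force'],s['tool_pos'])
for x,h in((-.082,0),(-.041,0)):place(x,.036,h)
save('wrist','w18.png');save('scene','s18.png');cans_scene('s18.png')
im=cv2.imread('pics/w18.png');R=np.array(s['eef_rot'])@DOWN.T;o=np.array(s['tool_pos'])-R@[-.022,0,.02]
for q in(FOOT,BLK):cv2.polylines(im,[np.round(cv2.convexHull(proj('wrist',q@R.T+o).astype(np.float32))).astype(int)],True,(0,255,255),1)
cv2.imwrite('pics/w18o.png',im)
E
```

```text
0.019188967570861314 [-12.14171929  -2.4085277   25.17243838] [0.4464707  0.03099896 0.03130582]
T [-0.05, 0.03, 0.15] rot [-0.0, -0.2, 0.0]
T [-4.17, 0.03, 0.14] rot [-0.0, -0.2, 0.0]
-0.108 271 [ 0.0061 -0.0192  0.0308]
-0.036 261 [ 0.0069 -0.0184  0.0316]
0.036 243 [ 0.0039 -0.0212  0.0285]
```

View pics/w18o.png

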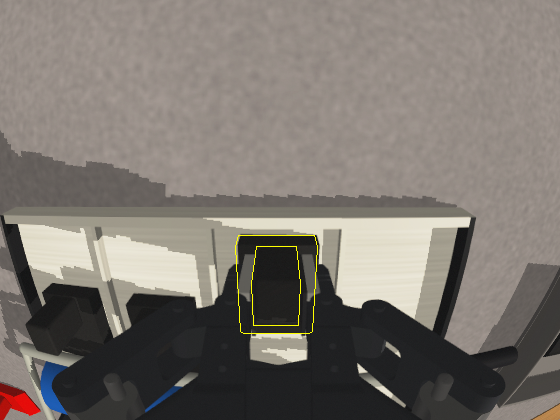

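The chock is gripped again, centred in its lane and on the deck. I'll ease the downward pressure and push it in.

>>> send_rows([
  {"translation": [-0.3,0,-0.1],"rotation": [0,0,0],"fingers": 0},
  {"translation": [-1.2,0,-0.1],"rotation": [0,0,0],"fingers": 0},
  {"translation": [-2.2,0,-0.1],"rotation": [0,0,0],"fingers": 0},
  {"translation": [-3.1,0,-0.1],"rotation": [0,0,0],"fingers": 0},
  {"translation": [-3.7,0,-0.1],"rotation": [0,0,0],"fingers": 0},
  {"translation": [-4.1,0,-0.1],"rotation": [0,0,0],"fingers": 0},
  {"translation": [-4.4,0,-0.1],"rotation": [0,0,0],"fingers": 0},
  {"translation": [-4.4,0,-0.1],"rotation": [0,0,0],"fingers": 0},
])

```text
time_s: 38.67
tool_pos: [0.4887, 0.0361, 0.0351]
eef_rot: [[-0.991, -0.109, 0.081], [-0.109, 0.994, 0.009], [-0.081, -0.0, -0.997]]
ft_force: [-12.8, -1.1, 17.0]
width: 0.0191
finger_force: 71.1
```

```bash
python3 - <<'E'
from h import *
save('scene','s19.png');cans_scene('s19.png');s=ST();print(s['tool_pos'],s['ft_force'])
E
```

```text
-0.108 270 [ 0.006  -0.0192  0.0307]
-0.036 262 [ 0.0072 -0.0183  0.0321]
0.036 245 [ 0.007  -0.0182  0.0316]
[0.48872069 0.03614759 0.0350973 ] [-11.98009367  -1.13996086  17.84041657]
```

The can is up 3 mm against the chock. I'll release and move to a hover above the gate grip, with the tool turned 90 degrees.

```bash
cat >> h.py <<'E'
GR=Rz(YAW-np.pi/2)@DOWN
E
python3 - <<'E'
from h import *
go([.504,.18,.16],GR)
E
```

```text
T [-4.1, 14.13, -12.2] rot [3.7, 3.7, 90.0]
```

>>> send_rows([
  {"translation": [0,0,0],"rotation": [0,0,0],"fingers": 0.5},
  {"translation": [0,0,0],"rotation": [0,0,0],"fingers": 0.5},
  {"translation": [0,0,0],"rotation": [0,0,0],"fingers": 0.5},
  {"translation": [0,0,-3],"rotation": [0,0,0],"fingers": 0.5},
  {"translation": [0,0,-8],"rotation": [0,0,0],"fingers": 0.5},
  {"translation": [0,0,-13],"rotation": [0,0,0],"fingers": 0.5},
  {"translation": [0,0,-18],"rotation": [0,0,0],"fingers": 0.5},
  {"translation": [-4,14,-16],"rotation": [3.7,3.7,90],"fingers": 0.5},
  {"translation": [-4,14,-16],"rotation": [3.7,3.7,90],"fingers": 0.5},
  {"translation": [-4,14,-16],"rotation": [3.7,3.7,90],"fingers": 0.5},
  {"translation": [-4,14,-16],"rotation": [3.7,3.7,90],"fingers": 0.5},
  {"translation": [-4,14,-16],"rotation": [3.7,3.7,90],"fingers": 0.5},
  {"translation": [-4,14,-16],"rotation": [3.7,3.7,90],"fingers": 0.5},
  {"translation": [-4,14,-16],"rotation": [3.7,3.7,90],"fingers": 0.5},
  {"translation": [-4,14,-16],"rotation": [3.7,3.7,90],"fingers": 0.5},
  {"translation": [-4,14,-16],"rotation": [3.7,3.7,90],"fingers": 0.5},
  {"translation": [-4,14,-16],"rotation": [3.7,3.7,90],"fingers": 0.5},
  {"translation": [-4,14,-16],"rotation": [3.7,3.7,90],"fingers": 0.5},
])

```text
time_s: 40.98
tool_pos: [0.501, 0.178, 0.1977]
eef_rot: [[-0.11, 0.994, 0.004], [0.994, 0.11, -0.0], [-0.001, 0.004, -1.0]]
ft_force: [0.4, -0.5, -0.1]
width: 0.0426
finger_force: 0.0
```

```bash
python3 - <<'E'
from h import *
save('wrist','w20.png');s=ST();print(s['tool_pos'],s['joint_pos'])
save('scene','s20.png');cans_scene('s20.png')
for c,z in(('wrist',.045),('scene',.045)):
  for t in('gate_grip','gate_hinge'):
    for d in spotter.pinpoint(c,t):print(c,t,d,atz(c,d['at'],.045 if t=='gate_grip' else .069))
im=cv2.imread('pics/w20.png')
for p in(rk(-.033,.155,.028),rk(-.033,.205,.028)):
    q=proj('wrist',p)[0];cv2.circle(im,(int(q[0]),int(q[1])),4,(0,0,255),1)
cv2.imwrite('pics/w20o.png',im)
E
```

```text
[0.50102149 0.17804069 0.19780301] [ 1.18534923e-01  1.14989884e-01  1.75211856e+00 -8.47488968e-04
  1.27081409e+00  9.06519620e-03]
-0.108 271 [ 0.0061 -0.0192  0.0308]
-0.036 261 [ 0.0071 -0.0183  0.0319]
0.036 246 [ 0.0071 -0.0182  0.0318]
wrist gate_grip {'at': [285.3, 180.4], 'conf': 0.95} [0.50640542 0.18901935 0.045     ]
scene gate_grip {'at': [350.3, 175.8], 'conf': 0.82} [0.51422237 0.18248071 0.045     ]
scene gate_hinge {'at': [308.9, 215.1], 'conf': 0.6} [0.60694521 0.01508738 0.069     ]
```

View pics/w20o.png

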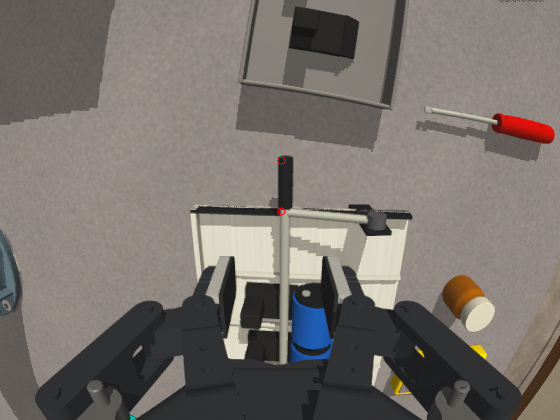

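The grip sleeve spans (285,156) to (285,208), about 2 mm further in +x than my model, so I'll shift the rack origin. All three cans sit clear of the bar, on their chocks.

```bash
sed -i 's/^O=.*/O=np.array([.558,.007]);YAW=np.radians(6.2)/' h.py; python3 - <<'E'
from h import *
p=rk(-.0333,.185);p[2]=.0445-.0187;print(p);go(p,GR)
r=8.7;a0=196.6
for t in range(0,141,10):
    a=np.radians(a0-t);print(t,np.round([r*(np.cos(a)-np.cos(np.radians(a0))),-r*(np.sin(a)-np.sin(np.radians(a0)))],1))
E
```

```text
[0.50491489 0.18732155 0.0258    ]
T [0.89, 0.42, 17.21] rot [0.2, 0.0, -0.0]
0 [ 0. -0.]
10 [-0.3 -1.5]
20 [-0.3 -3. ]
30 [-0.1 -4.5]
40 [ 0.4 -5.9]
50 [ 1.1 -7.3]
60 [ 2.  -8.5]
70 [ 3.2 -9.5]
80 [  4.4 -10.3]
90 [  5.9 -10.8]
100 [  7.3 -11.1]
110 [  8.9 -11.2]
120 [ 10.4 -10.9]
130 [ 11.8 -10.5]
140 [13.1 -9.7]
```

>>> send_rows([
  {"translation": [0.9,0.4,5],"rotation": [0,0,0],"fingers": 0.5},
  {"translation": [0.9,0.4,10],"rotation": [0,0,0],"fingers": 0.5},
  {"translation": [0.9,0.4,14],"rotation": [0,0,0],"fingers": 0.5},
  {"translation": [0.9,0.4,17],"rotation": [0,0,0],"fingers": 0.5},
  {"translation": [0.9,0.4,17.2],"rotation": [0,0,0],"fingers": 0.5},
  {"translation": [0.9,0.4,17.2],"rotation": [0,0,0],"fingers": 0},
  {"translation": [0.9,0.4,17.2],"rotation": [0,0,0],"fingers": 0},
  {"translation": [0.9,0.4,17.2],"rotation": [0,0,0],"fingers": 0},
  {"translation": [0.9,0.4,17.2],"rotation": [0,0,0],"fingers": 0},
  {"translation": [0.9,0.4,17.2],"rotation": [0,0,0],"fingers": 0},
], grip_force=30)

```text
time_s: 42.52
tool_pos: [0.5071, 0.1877, 0.0276]
eef_rot: [[-0.107, 0.994, 0.009], [0.994, 0.107, 0.001], [-0.0, 0.009, -1.0]]
ft_force: [5.2, 0.8, 1.0]
width: 0.0127
finger_force: 30.6
```

```bash
python3 - <<'E'
from h import *
save('scene','s21.png');cans_scene('s21.png');s=ST();print(s['tool_pos'],s['ft_force'],s['width'])
E
```

```text
-0.108 272 [ 0.0041 -0.0212  0.0288]
-0.036 260 [ 0.0052 -0.0204  0.0304]
0.036 247 [ 0.0047 -0.0208  0.0296]
[0.50715397 0.18765886 0.02762447] [5.17669839 0.58666173 0.10532688] 0.012617193781384296
```

The cans are unchanged: the readings are only shifted by the 2 mm change of origin. The sleeve is pinched, so I'll swing the gate.

>>> send_rows([
  {"translation": [0,-0.3,-1.5],"rotation": [0,0,0],"fingers": 0},
  {"translation": [0,-0.3,-3],"rotation": [0,0,0],"fingers": 0},
  {"translation": [0,-0.1,-4.5],"rotation": [0,0,0],"fingers": 0},
  {"translation": [0,0.4,-5.9],"rotation": [0,0,0],"fingers": 0},
  {"translation": [0,1.1,-7.3],"rotation": [0,0,0],"fingers": 0},
  {"translation": [0,2,-8.5],"rotation": [0,0,0],"fingers": 0},
  {"translation": [0,2,-8.5],"rotation": [0,0,0],"fingers": 0},
])

```text
time_s: 43.45
tool_pos: [0.5242, 0.1895, 0.1115]
eef_rot: [[-0.107, 0.994, 0.003], [0.994, 0.107, -0.0], [-0.001, 0.003, -1.0]]
ft_force: [-0.2, 0.2, -2.8]
width: 0.0125
finger_force: 29.9
```

```bash
python3 - <<'E'
from h import *
save('scene','s22.png');cans_scene('s22.png');s=ST();print(s['tool_pos'],s['ft_force'],s['width'])
E
```

```text
-0.108 291 [ 0.002  -0.0252  0.0286]
-0.036 276 [ 0.0033 -0.0243  0.03  ]
0.036 260 [ 0.0034 -0.0242  0.0297]
[0.5236839  0.18942113 0.11091114] [-0.92507973 -0.66081332 -1.28538503] 0.012676757812299221
```

>>> send_rows([
  {"translation": [0,0.6,-0.5],"rotation": [0,0,0],"fingers": 0},
  {"translation": [0,1.2,-1],"rotation": [0,0,0],"fingers": 0},
  {"translation": [0,2.4,-1.8],"rotation": [0,0,0],"fingers": 0},
  {"translation": [0,3.9,-2.3],"rotation": [0,0,0],"fingers": 0},
  {"translation": [0,5.3,-2.6],"rotation": [0,0,0],"fingers": 0},
  {"translation": [0,6.9,-2.7],"rotation": [0,0,0],"fingers": 0},
  {"translation": [0,8.4,-2.4],"rotation": [0,0,0],"fingers": 0},
  {"translation": [0,9.8,-2],"rotation": [0,0,0],"fingers": 0},
  {"translation": [0,10.6,-1.5],"rotation": [0,0,0],"fingers": 0},
  {"translation": [0,10.6,-1.5],"rotation": [0,0,0],"fingers": 0},
])

```text
time_s: 44.75
tool_pos: [0.6306, 0.2011, 0.1262]
eef_rot: [[-0.107, 0.994, 0.005], [0.994, 0.107, 0.0], [-0.0, 0.005, -1.0]]
ft_force: [1.7, 0.9, 1.4]
width: 0.0125
finger_force: 34.8
```

```bash
python3 - <<'E'
from h import *
save('scene','s23.png');cans_scene('s23.png');s=ST();print(s['tool_pos'],s['ft_force'],s['width'])
for d in spotter.pinpoint('scene','gate_grip'):print(d)
print('expect',proj('scene',rk(.098,.185)*[1,1,0]+[0,0,.145]))
E
```

```text
-0.108 274 [ 0.0011 -0.0243  0.0261]
-0.036 253 [ 0.0017 -0.0234  0.0263]
0.036 249 [ 0.0027 -0.0233  0.028 ]
[0.63031141 0.20101981 0.12633864] [3.07877114 1.22260298 1.36966205] 0.012647577676906966
{'at': [382.0, 181.5], 'conf': 0.89}
expect [[384.80389541 183.0752463 ]]
```

>>> send_rows([
  {"translation": [0,0,0],"rotation": [0,0,0],"fingers": 0.6},
  {"translation": [0,0,0],"rotation": [0,0,0],"fingers": 0.6},
  {"translation": [0,0,0],"rotation": [0,0,0],"fingers": 0.6},
  {"translation": [0,0,0],"rotation": [0,0,0],"fingers": 0.6},
  {"translation": [0,0,-2],"rotation": [0,0,0],"fingers": 0.6},
  {"translation": [0,0,-5],"rotation": [0,0,0],"fingers": 0.6},
  {"translation": [0,0,-9],"rotation": [0,0,0],"fingers": 0.6},
  {"translation": [0,0,-14],"rotation": [0,0,0],"fingers": 0.6},
  {"translation": [8,-10,-17],"rotation": [0,0,0],"fingers": 0.6},
  {"translation": [12,-20,-17],"rotation": [0,0,0],"fingers": 0.6},
  {"translation": [12,-25,-17],"rotation": [0,0,0],"fingers": 0.6},
  {"translation": [12,-25,-17],"rotation": [0,0,0],"fingers": 0.6},
  {"translation": [12,-25,-17],"rotation": [0,0,0],"fingers": 0.6},
  {"translation": [12,-25,-17],"rotation": [0,0,0],"fingers": 0.6},
])

```text
time_s: 46.6
tool_pos: [0.3662, 0.2943, 0.2976]
eef_rot: [[-0.11, 0.994, 0.007], [0.994, 0.11, 0.001], [0.001, 0.007, -1.0]]
ft_force: [0.7, -1.1, 1.0]
width: 0.0511
finger_force: 0.0
```

```bash
python3 - <<'E'
from h import *
b=save('scene','s24.png');cans_scene('s24.png');s=ST();print(s['time_s'],s['tool_pos'],s['ft_force'],s['width'])
cv2.imwrite('pics/c24.png',cv2.resize(b[120:300,200:460],(780,540),interpolation=cv2.INTER_CUBIC)[:,:,::-1])
E
```

```text
-0.108 288 [ 0.0025 -0.0243  0.0288]
-0.036 272 [ 0.0037 -0.0232  0.0301]
0.036 257 [ 0.0036 -0.0233  0.0296]
46.65 [0.36747268 0.29391591 0.29723644] [ 1.55524526  0.71438274 -0.45912695] 0.051800218678745666
```

View pics/c24.png

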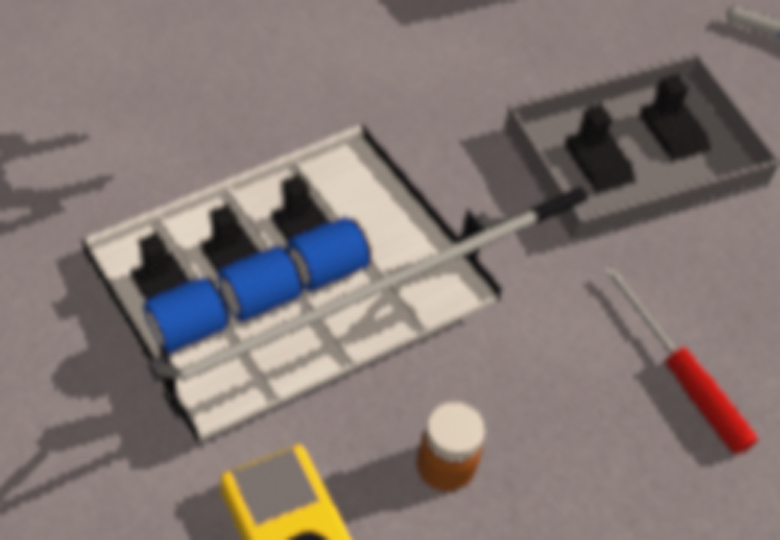

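The gate stays open, the three cans rest on their chocks, and two chocks are in the tray. The bystanders are where they were.

```bash
python3 -c "
from rig import job
print(job.sign_off())"
```

```text
the job is handed in; nothing more can be done
None
```

The job is handed in at about 47 s: all three cans on the rack are snug on their chocks, the two spare chocks are in the tray, the stop bar stays open by itself, and the screwdriver, jar and multimeter were not touched (the chock knocked loose partway was pushed back in before the bar was opened).

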